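# Swap the sample containers to their right stations

### The job

The four sample containers on the evidence bench are each standing on the wrong station. Swap them round so that the six-sided jar stands on the scale pan, the round steel tin in the steel tray, the white tub on the checkered photo plate and the oblong tin on the round stand, each upright and in the middle, parking on the cork mat or bare bench as you need. Carry them upright, set them down rather than drop them, don't knock them against one another, and leave the big yellow-lidded jar where it is.

Things in the scene. Friction and masses are not known exactly. Their poses are not given: they have to be found in the camera images.
- hex_jar: Loose closed jar, 62 mm tall: six-sided amber glass body (52 mm across the corners, 43 mm tall) under a round brass lid 54 mm in diameter that takes up the top 19 mm and overhangs the glass: grip it by the lid. 0.10 to 0.21 kg; origin at the centre of its underside, z up.
- round_tin: Loose squat round steel tin, 58 mm in diameter, 48 mm tall, straight sides. 0.13 to 0.25 kg; origin at the centre of its underside, z up.
- tub: Loose slim white plastic tub, 62 mm tall: body 36 mm in diameter, round cap 42 mm in diameter taking up the top 19 mm. 0.05 to 0.10 kg; origin at the centre of its underside, z up.
- oblong_tin: Loose oblong aluminium tin with a darker steel lid, 49 mm tall, 69 mm long (its x) and 45 mm wide (its y); grip it across its width. 0.09 to 0.18 kg; origin at the centre of its underside, z up.
- scale: Fixed station: flat black bench scale with a bare steel weighing pan 100 x 96 mm, whose flat top is 14 mm above the bench and does not give; the black body, 11 mm high, shows 43 mm beyond the pan on its -x side with a small display. Origin on the bench under the centre of the pan, z up.
- tray: Fixed station: square shallow steel tray 124 mm a side; flat floor 14 mm above the bench, inside 118 x 118 mm, rim 3 mm thick standing 6 mm above the floor. Origin on the bench under its centre, z up.
- photo_plate: Fixed station: square white plate 120 mm a side with black-and-white checkered measuring bars along two edges (flush); flat top 14 mm above the bench. Origin on the bench under its centre, z up.
- round_stand: Fixed station: round stand, 120 mm in diameter, grey with a black rubber top 104 mm across; flat top 14 mm above the bench, does not turn. Origin on the bench under its centre, z up.
- cork_mat: Fixed plain cork mat 115 mm square, 6 mm thick, empty at the start: a free spot to park a container on. Origin on the bench under its centre, z up.
- big_jar: Bystander, loose: clear jar 88 mm in diameter with a yellow screw lid 94 mm in diameter, 123 mm tall over all; stands at the left of the work, origin at the centre of its underside, z up. The other bystanders, all fixed and outside the work area: a carton 75 mm tall far to the right (about x 0.45, y -0.62), a clipboard and a brass lid, both under 15 mm tall, beyond the far side (x from 0.76 to 0.95).
Not all that is in view belongs to the job. There is more than one size of the hex_jar; the one meant has the size given above. Leave any pink look-alike of the photo_plate alone.

How it is judged:
By the outcome, as a careful person would: the job done as asked, in the order asked, and still so for the second after the job is handed in, with the robot touching nothing.
It also fails if it takes over 134 s, if anything falls off the work surface, if the arm or the gripper's body presses on something with over 40 N, if the wrist force passes 120 N, or if a joint passes its speed limit or range.

### The arm

A 6-joint arm with a two-finger parallel gripper is mounted at the origin on the work surface. World frame = base frame: x ahead of the robot, y to its left, z up, the work surface at z = 0. Lengths are in m, angles in rad, forces in N, time in s.
With the tool pointing down it reaches from about 0.375 to 0.925 m from the base axis. Payload 5.7 kg.
Tool frame: the origin (TCP) lies between the finger pads; the fingertips stand 25 mm ahead of it and the grasp point (between the pads) lies 6 mm ahead of it; z points along the fingers, y is the direction in which the jaws open and shut (so a half turn about z gives the same grasp; the last joint's range is limited). The gripper opens to 88 mm and grips with 3 to 60 N. Pads are 20 mm wide; open, the fingers measure 115 mm over their backs; the gripper's body (75 mm by 178 mm) begins 61 mm behind the grasp point.
Start: joints at [1.11, 0.359, 1.51, -0, 1.272, -0.115], TCP at [0.203, 0.564, 0.248] pointing down, gripper open.
Joint ranges: [-2.97, 2.97], [-1.01, 2.36], [0.21, 2.38], [-0.96, 4.11], [0.2, 2.71], [-2.98, 2.98]. Speed limits (rad/s): [2.39, 2.39, 3.14, 3.14, 3.14, 3.14].

### API

Orientations are given as a unit quaternion [x, y, z, w].
In Python, from plant import arm gives the robot as it stands.
- The arm moves only by the tool servo_tool, never from a script. Its argument "deltas" is a list of rows, each a list of 5 numbers: the opening, from 0 (shut) to 1 (fully open), then the shift along the tool's x, y, z in cm, then the turn about the tool's z in rad. A call has 1 to 10 rows; each row shifts and turns the pose as measured when the row begins, along the tool's axes as they then stand; what a row does not reach is not made up. A row lasts 1/10 s, in which the tool goes at most 50 mm and 8.59 degrees, less where a joint would pass 70% of its speed; a pose out of reach is approached as far as the arm can. A call with a gripper value outside its range is refused whole. The fingers move at their own pace and stop on an object; "force" is the grip in N (left out, the last holds). Time passes only in rows, so rows that do not move let the fingers close. It gives the time, the measured TCP pose, the force and the opening at its end, in the units of the state.
- arm.get_obs(): the state, without advancing time (a new reading comes with each control period).
- arm.get_image(name): name is "side" or "top" or "wrist"; returns (picture, depth): 384x512x3 uint8, red, green, blue; 384x512 float32, m along the optical axis (not along the pixel's ray), 0 where there is no reading.
- arm.calibration(name): a dict with "camera_matrix" (3x3 intrinsics, pixels), "k1" (the pictures are not rectified: a ray, as slopes to the right and down, at radius r is drawn at 1 + k1 r^2 times it, then the intrinsics apply), "world_from_camera" (4x4, takes a point from camera to world coordinates). Camera axes: x right, y up, looking along -z (the intrinsics and any distortion apply to the point x, -y, -z); pixel columns grow to the right and rows downward; lengths in m; the calibration is good to about 2 mm. A picture is of the moment at which its call begins: read the wrist's pose just before it. calibration takes no time and is no camera call; for the wrist camera it gives the pose at the moment of the call.
- arm.job_done(): hands the job in, once; it reports no verdict.
Trained networks look in the newest picture that a camera, given by its name, has taken for a name from the list of things; names that differ only in an ending like _2 or _b are one class to them, and where a whole thing is asked for, a point or a joint stands for the part that bears it (a point fixed in the world has none). Each returns a list of dicts, best first, with "score" (0 to 1); they miss things now and then, are a little off and sometimes report something else, mostly with a low value. They report only what shows in the picture. A call takes as long as a camera call. They do not tell look-alikes from the thing itself.
- arm.trace(camera, label): "pixels" (384x512 bool, what is visible of it) and "bbox" ([centre column, centre row, width, height] in pixels, round what is visible of it).
The state is a dict: "clock": time; "qpos": joint angles; "qvel": joint speeds; "effort": joint torques, N m; "tcp_pos": TCP position; "orientation": TCP orientation; "force": force on the tool from outside, world axes, zero at the start; "ft_torque": the same for the moment, N m; "gripper_width": finger opening in m.
Only numpy, scipy, OpenCV 4.12 (cv2) and the standard library are available. Lean on these libraries where they do the work, as an engineer would, in place of code of your own. Each camera call takes 0.05 s, during which the arm holds its last target.

## Working session

There is one attempt and no reset: what is moved stays moved. The work goes in short steps, Python scripts to look and compute and a tool call to move; the robot and the scene stay as the last step left them, time stands still between calls to the robot, and variables do not carry over. Pictures are saved under pics/ and viewed, and the job is handed in when it is done.

Besides the shell and the picture viewer there is one more tool, called after "Emit:" by a JSON object that holds its "method" and its "body". servo_tool: Moves the arm, as the interface text tells. Its arguments: {"type":"object","properties":{"deltas":{"type":"array"},"force":{"type":"number"}},"required":["deltas"]}

```bash
ls; mkdir -p pics
python3 - <<'E'
from plant import arm
import cv2, numpy as np
for n in ["top","side"]:
    im,d=arm.get_image(n)
    cv2.imwrite(f"pics/{n}0.png",cv2.resize(im[:,:,::-1],(800,600),interpolation=cv2.INTER_CUBIC))
    np.savez(f"{n}0.npz",im=im,d=d)
    c=arm.calibration(n);print(n,c)
o=arm.get_obs();print(o)
E
```

```text
pics
top {'camera_matrix': array([[434.43660585,   0.        , 257.10311328],
       [  0.        , 434.43660585, 189.43513922],
       [  0.        ,   0.        ,   1.        ]]), 'k1': 0.014400016281258176, 'world_from_camera': array([[ 0.02641402,  0.99293859, -0.11565145,  0.42244458],
       [-0.99957927,  0.02762155,  0.00885071,  0.04523576],
       [ 0.01198268,  0.11536901,  0.99325043,  1.11749041],
       [ 0.        ,  0.        ,  0.        ,  1.        ]])}
side {'camera_matrix': array([[406.18774666,   0.        , 256.8151117 ],
       [  0.        , 406.18774666, 186.74014344],
       [  0.        ,   0.        ,   1.        ]]), 'k1': -0.04353576456756093, 'world_from_camera': array([[ 0.97095741,  0.17740506, -0.16052773,  0.35458282],
       [-0.239068  ,  0.69307076, -0.68007309, -0.83602673],
       [-0.00939133,  0.69869906,  0.71535406,  0.95373459],
       [ 0.        ,  0.        ,  0.        ,  1.        ]])}
{'clock': 0.1, 'qpos': array([ 1.10992070e+00,  3.59419344e-01,  1.51131952e+00, -2.32974287e-05,
        1.27250182e+00, -1.15098011e-01]), 'qvel': array([ 1.91649385e-03, -2.50940009e-03, -3.94889417e-03, -8.08613546e-05,
        1.50319985e-04, -2.59546278e-04]), 'effort': array([-1.79078161e-04, -5.16359246e+01, -2.71408832e+01,  6.73622196e-02,
        2.76995811e-02,  1.87108304e-05]), 'tcp_pos': array([0.20310986, 0.56395725, 0.24690352]), 'orientation': array([ 1.72025363e-01,  9.85092176e-01, -7.93243359e-04, -2.23366269e-04]), 'force': array([ 1.17187451, -0.13203594,  0.0120064 ]), 'ft_torque': array([-0.04746881, -0.0059261 ,  0.01744643]), 'gripper_width': 0.08778182498535653}
```

View pics/top0.png

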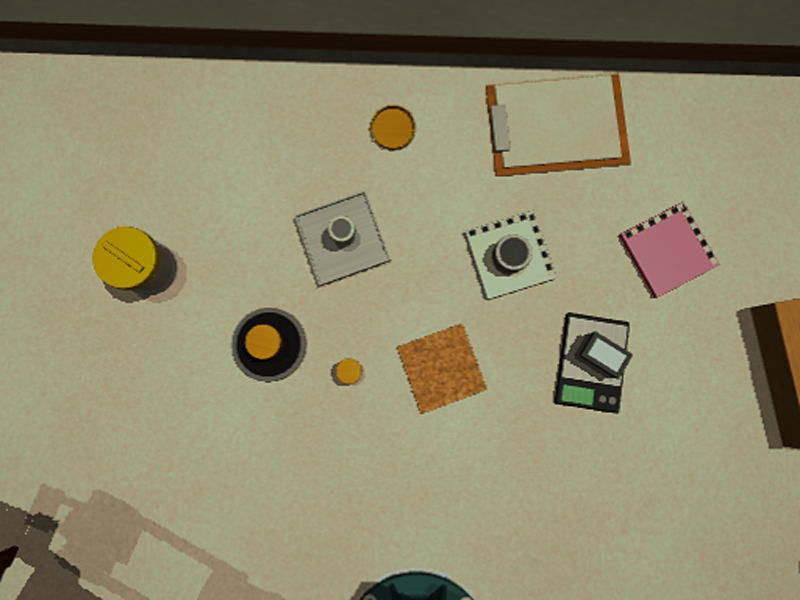

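View pics/side0.png

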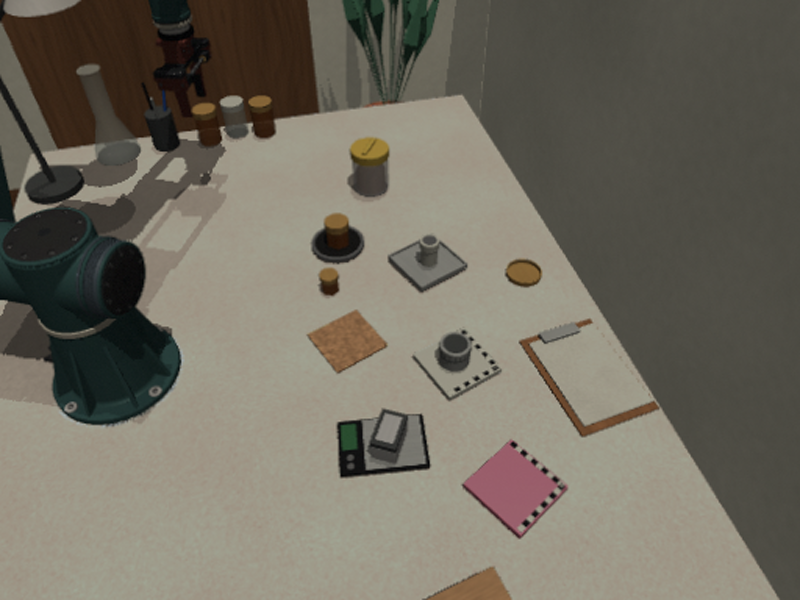

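The things that could be confused, in 800-px top-view coordinates:
- **Hex jar:** the amber jar with a brass lid on the round stand at (263,342), or the smaller amber jar on the bench at (347,372). The loose brass lid at (392,128) is only a lid.
- **Photo plate:** the white checkered one at (508,255), or the pink one at (668,250).

I choose the stand jar and the white plate. I'll check their sizes and measure everything now.

```bash
cat > h.py <<'E'
from plant import arm
import cv2, numpy as np
def world(n,d,cal=None):
    c=cal or arm.calibration(n);K=c["camera_matrix"];k=c["k1"];T=c["world_from_camera"]
    u,v=np.meshgrid(np.arange(512),np.arange(384))
    p=np.stack([u,v],-1).reshape(-1,1,2).astype(float)
    q=cv2.undistortPoints(p,K,np.array([k,0,0,0,0.]),None,None,criteria=None) if False else cv2.undistortPoints(p,K,np.array([k,0,0,0,0.]))
    q=q.reshape(384,512,2)
    P=np.stack([q[...,0]*d,-q[...,1]*d,-d],-1)
    return P@T[:3,:3].T+T[:3,3]
def rect(pts):
    r=cv2.minAreaRect((pts[:,:2]*1000).astype(np.float32)); return r
E
python3 - <<'E'
from h import *
im,d=arm.get_image("top"); W=world("top",d)
np.savez("top1.npz",im=im,d=d,W=W)
H={"hex_jar":.076,"round_tin":.062,"tub":.076,"oblong_tin":.063,"scale":.014,"tray":.02,"photo_plate":.014,"round_stand":.014,"cork_mat":.006,"big_jar":.123}
for n,h in H.items():
    for r in arm.trace("top",n)[:3]:
        m=r["pixels"]&(d>0);P=W[m]
        if len(P)<10: continue
        zt=np.percentile(P[:,2],90)
        t=P[np.abs(P[:,2]-zt)<.006]
        print(n,round(r["score"],2),np.round(r["bbox"]).astype(int),"n",m.sum(),"z90 %.4f"%zt,"rect",[np.round(x,1) for x in rect(t)],"mean",np.round(t.mean(0)*1000,1))
c=im[190:250,130:250];cv2.imwrite("pics/crop1.png",cv2.resize(c[:,:,::-1],(800,400),interpolation=cv2.INTER_CUBIC))
E
```

```text
hex_jar 0.65 [225 239  17  14] n 203 z90 0.0489 rect [array([426.5, 114.9]), array([36.5, 37. ]), np.float64(1.9)] mean [426.7 115.4  46.6]
hex_jar 0.56 [170 220  24  18] n 412 z90 0.0792 rect [array([466.9, 245.5]), array([47.9, 50.6]), np.float64(1.7)] mean [467.6 245.5  76.8]
round_tin 0.75 [325 163  28  23] n 504 z90 0.0655 rect [array([ 620.9, -138.3]), array([55.7, 57. ]), np.float64(1.8)] mean [ 620.4 -138.6   63.4]
oblong_tin 0.97 [388 229  36  29] n 622 z90 0.0667 rect [array([ 462.7, -283.2]), array([69.4, 44. ]), np.float64(60.0)] mean [ 462.4 -283.3   64.5]
scale 0.64 [382 233  48  65] n 1858 z90 0.0170 rect [array([ 452. , -276.5]), array([103.4, 148.6]), np.float64(82.6)] mean [ 449.8 -271.2   14.4]
tray 0.75 [219 153  60  60] n 2098 z90 0.0194 rect [array([645.3, 135.8]), array([125.1, 123.8]), np.float64(21.5)] mean [644.  135.1  16.5]
tray 0.27 [326 163  56  58] n 1610 z90 0.0181 rect [array([ 625.7, -142.4]), array([119.9, 120.1]), np.float64(18.5)] mean [ 624.  -141.1   15.6]
photo_plate 0.9 [327 164  57  59] n 1749 z90 0.0182 rect [array([ 625.7, -142.4]), array([
[... 240 characters left out ...]
  51  45] n 1305 z90 0.0179 rect [array([467.4, 250.8]), array([116.8, 116.3]), np.float64(3.3)] mean [464.7 247.4  15.3]
round_stand 0.29 [386 228  37  30] n 657 z90 0.0666 rect [array([ 463.1, -283.6]), array([69.2, 45.2]), np.float64(59.7)] mean [ 462.6 -283.3   64.4]
cork_mat 0.8 [284 232  55  56] n 1930 z90 0.0097 rect [array([436. , -33.2]), array([113.6, 112.2]), np.float64(21.2)] mean [435.7 -32.8   7.2]
cork_mat 0.7 [175 221  52  48] n 1400 z90 0.0180 rect [array([467.5, 249.7]), array([116.6, 119.5]), np.float64(2.5)] mean [465.3 246.4  15.3]
big_jar 0.63 [ 87 168  54  46] n 1725 z90 0.1196 rect [array([585.6, 450. ]), array([91.5, 90.6]), np.float64(64.8)] mean [585.6 449.8 117.4]
```

View pics/crop1.png

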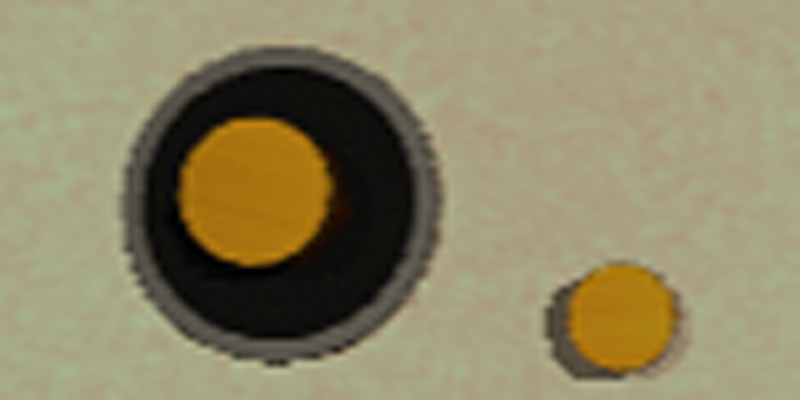

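The jar on the stand has a lid about 52 mm across at z 0.077, so it is the right one. The bench jar has a 37 mm lid at z 0.048, so it is the look-alike. Next I'll rectify the top picture at station height to check the station centres.

```bash
cat >> h.py <<'E'
def ortho(n,im,z,cx,cy,half=.1,s=.0005,cal=None):
    # image: up = +x world, left=+y
    c=cal or arm.calibration(n);K=c["camera_matrix"];T=c["world_from_camera"]
    N=int(2*half/s); i,j=np.meshgrid(np.arange(N),np.arange(N),indexing='ij')
    X=cx+half-i*s; Y=cy+half-j*s
    P=np.stack([X,Y,np.full_like(X,z)],-1).reshape(-1,3)
    C=(P-T[:3,3])@T[:3,:3]; C=C*[1,-1,-1]
    uv,_=cv2.projectPoints(C.reshape(-1,1,3),np.zeros(3),np.zeros(3),K,np.array([c["k1"],0,0,0,0.]))
    uv=uv.reshape(N,N,2).astype(np.float32)
    return cv2.remap(im,uv[...,0],uv[...,1],cv2.INTER_CUBIC)
E
python3 - <<'E'
from h import *
z=np.load("top1.npz");im=z["im"]
o=[ortho("top",im,.014,*c) for c in [(.46,-.275),(.645,.136),(.626,-.142),(.467,.25)]]
for a in o:
    cv2.drawMarker(a,(200,200),(255,0,0),cv2.MARKER_CROSS,20,1)
a=np.vstack([np.hstack(o[:2]),np.hstack(o[2:])])
cv2.imwrite("pics/ortho1.png",cv2.resize(a[:,:,::-1],(600,600)))
E
```

```text
(no output)
```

View pics/ortho1.png

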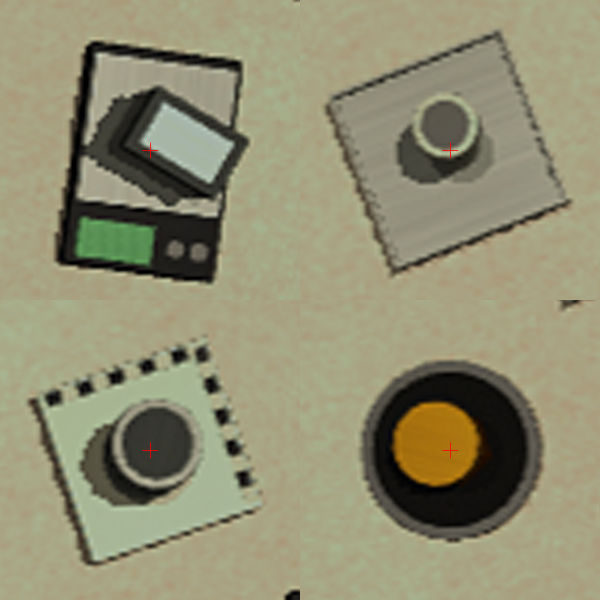

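Station centres from the depth data and the rectified view (m):

| Station | x, y |
|---|---|
| Scale pan | (0.471, -0.279) |
| Tray | (0.644, 0.137) |
| Photo plate | (0.625, -0.141) |
| Round stand | (0.467, 0.248) |
| Cork mat | (0.436, -0.033) |

The oblong tin's long axis is at 60°, so the jaws go at -30°. I'll hold that yaw throughout and turn to it first.

Emit:
{"method": "servo_tool", "body": {"deltas": [[1, 0, 0, -1, 0.14], [1, 0, 0, -1, 0.14], [1, 0, 0, 0, 0.14], [1, 0, 0, 0, 0.14], [1, 0, 0, 0, 0.14], [1, 0, 0, 0, 0.14], [1, 0, 0, 0, 0.14], [1, 0, 0, 0, 0.14], [1, 0, 0, 0, 0.14], [1, 0, 0, 0, 0.14]], "force": 25}}

```text
clock: 1.65
tcp_pos: [0.2033, 0.5644, 0.2688]
orientation: [0.784, 0.621, 0.0, -0.0]
force: [-0.4, -0.5, 0.5]
gripper_width: 0.0878
```

```bash
cat > go.py <<'E'
import sys; from h import *
from scipy.spatial.transform import Rotation as R
o=arm.get_obs(); M=R.from_quat(o["orientation"]).as_matrix(); p=o["tcp_pos"]
y=np.degrees(np.arctan2(M[1,1],M[0,1]))
print("t %.2f"%o["clock"],"tcp",p.round(4),"yaw %.1f"%y,"tilt %.2f"%np.degrees(np.arccos(-M[2,2])),"F",o["force"].round(1),"w %.4f"%o["gripper_width"],"q6 %.2f"%o["qpos"][5])
# args: targets x,y,z ... ; axes taken at yaw -30 if aligned else measured
for a in sys.argv[1:]:
    t=np.array([float(v) for v in a.split(",")]); d=(t-p)*100
    print(a,"delta tool cm",(M.T@d).round(2),"len %.1f"%np.linalg.norm(d)); p=t
e=(y+30+90)%180-90; print("turn needed %.3f"%np.radians(e))
E
python3 go.py
python3 - <<'E'
import sys;sys.path.insert(0,'.')
from h import *
im,d=arm.get_image("top");W=world("top",d)
for n in ["tub"]:
  for r in arm.trace("top",n)[:3]:
    P=W[r["pixels"]&(d>0)];print(r["score"],r["bbox"]);t=P[P[:,2]>.06];print(len(t)and(rect(t),t.mean(0)))
m=(W[...,2]>.06)&(abs(W[...,0]-.644)<.06)&(abs(W[...,1]-.137)<.06)&(d>0)
print(rect(W[m]),W[m].mean(0))
E
```

```text
t 1.65 tcp [0.2033 0.5644 0.2688] yaw -13.2 tilt 0.02 F [-0.4 -0.5  0.5] w 0.0878 q6 1.34
turn needed 0.293
0.68 [218.4, 150.7, 17.8, 22.5]
(((646.1790771484375, 131.8275604248047), (38.133033752441406, 38.6126708984375), 1.9653700590133667), array([0.6456677, 0.1324034, 0.0762909]))
0.45 [168.9, 218.1, 24.7, 21.6]
(((469.2371826171875, 246.28187561035156), (47.93153381347656, 53.80283737182617), 1.5497970581054688), array([0.46852016, 0.24473297, 0.07629996]))
((647.5384521484375, 132.92572021484375), (40.323143005371094, 40.75044250488281), 44.6202507019043) [0.64661439 0.13243157 0.07621287]
```

Emit:
{"method": "servo_tool", "body": {"deltas": [[1, 0, 0, 0, 0.147], [1, 0, 0, 0, 0.146]]}}

```text
clock: 1.95
tcp_pos: [0.2033, 0.5644, 0.2688]
orientation: [0.864, 0.503, 0.0, -0.0]
force: [0.5, -0.0, -0.1]
gripper_width: 0.0882
```

```bash
python3 go.py 0.42,0.36,0.26 0.49,0.0,0.26 0.4627,-0.2833,0.18 0.4627,-0.2833,0.05
```

```text
t 1.95 tcp [0.2033 0.5644 0.2688] yaw -29.6 tilt 0.02 F [ 0.5 -0.  -0.1] w 0.0882 q6 1.63
0.42,0.36,0.26 delta tool cm [-7.05 28.94  0.88] len 29.8
0.49,0.0,0.26 delta tool cm [-2.783e+01  2.389e+01 -1.000e-02] len 36.7
0.4627,-0.2833,0.18 delta tool cm [-25.98  11.64   7.99] len 29.6
0.4627,-0.2833,0.05 delta tool cm [-0.  0. 13.] len 13.0
turn needed 0.006
```

Emit:
{"method": "servo_tool", "body": {"deltas": [[1, -1.0, 4.1, 0.1, 0], [1, -1.0, 4.1, 0.1, 0], [1, -1.0, 4.1, 0.1, 0], [1, -1.0, 4.1, 0.1, 0], [1, -1.0, 4.1, 0.1, 0], [1, -1.0, 4.1, 0.1, 0], [1, -1.0, 4.1, 0.1, 0], [1, -3.5, 3.0, 0, 0], [1, -3.5, 3.0, 0, 0], [1, -3.5, 3.0, 0, 0]]}}

```text
clock: 2.95
tcp_pos: [0.461, 0.2241, 0.2614]
orientation: [0.851, 0.525, 0.004, -0.001]
force: [1.3, -1.0, 0.7]
gripper_width: 0.0874
```

Emit:
{"method": "servo_tool", "body": {"deltas": [[1, -3.5, 3.0, 0, 0], [1, -3.5, 3.0, 0, 0], [1, -3.5, 3.0, 0, 0], [1, -3.5, 3.0, 0, 0], [1, -3.5, 3.0, 0, 0], [1, -3.7, 1.6, 1, 0], [1, -3.7, 1.6, 1, 0], [1, -3.7, 1.6, 1, 0], [1, -3.7, 1.6, 1, 0], [1, 0, 0, 0, 0]]}}

```text
clock: 3.95
tcp_pos: [0.5188, -0.1825, 0.2207]
orientation: [0.84, 0.543, 0.007, 0.003]
force: [-0.7, 1.0, -0.4]
gripper_width: 0.0876
```

```bash
python3 go.py  0.4627,-0.2833,0.18 0.4627,-0.2833,0.05
```

```text
t 3.95 tcp [ 0.5188 -0.1825  0.2207] yaw -24.2 tilt 0.89 F [-0.7  1.  -0.4] w 0.0876 q6 -0.05
0.4627,-0.2833,0.18 delta tool cm [-11.53  -1.03   3.96] len 12.2
0.4627,-0.2833,0.05 delta tool cm [-0.12 -0.16 13.  ] len 13.0
turn needed 0.101
```

Emit:
{"method": "servo_tool", "body": {"deltas": [[1, -2.8, -0.3, 1, 0.025], [1, -2.8, -0.3, 1, 0.025], [1, -2.8, -0.3, 1, 0.025], [1, -2.8, -0.3, 1, 0.025], [1, 0, 0, 0, 0], [1, 0, 0, 0, 0]]}}

```text
clock: 4.55
tcp_pos: [0.4592, -0.2788, 0.1793]
orientation: [0.862, 0.507, 0.009, 0.003]
force: [0.4, -0.4, 0.3]
gripper_width: 0.0881
```

```bash
python3 go.py  0.4627,-0.2833,0.18 0.4627,-0.2833,0.05
python3 - <<'E'
from h import *
cal=arm.calibration("wrist");im,d=arm.get_image("wrist")
np.savez("w1.npz",im=im,d=d);W=world("wrist",d,cal)
cv2.imwrite("pics/w1.png",im[:,:,::-1])
for n in ["oblong_tin"]:
  for r in arm.trace("wrist",n)[:2]:
    P=W[r["pixels"]&(d>0)];zt=np.percentile(P[:,2],90);t=P[abs(P[:,2]-zt)<.006];print(r["score"],r["bbox"],zt,rect(t),t.mean(0))
E
```

```text
t 4.55 tcp [ 0.4592 -0.2788  0.1793] yaw -29.0 tilt 1.08 F [ 0.4 -0.4  0.3] w 0.0881 q6 -0.19
0.4627,-0.2833,0.18 delta tool cm [-0.22  0.52 -0.06] len 0.6
0.4627,-0.2833,0.05 delta tool cm [-0.17 -0.18 13.  ] len 13.0
turn needed 0.017
0.81 [251.5, 187.1, 52.6, 72.9] 0.06451067213422176 ((463.3238220214844, -282.6951904296875), (69.40730285644531, 45.07901382446289), 59.33863067626953) [ 0.46422959 -0.28129416  0.06361871]
```

View pics/w1.png

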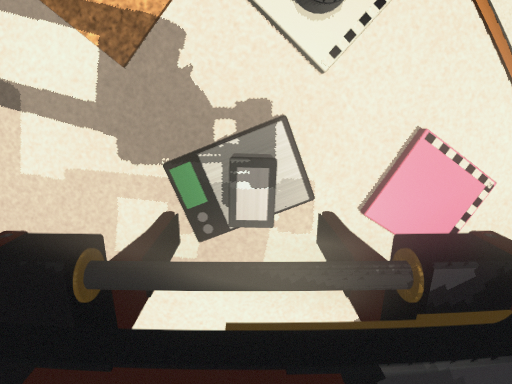

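The wrist camera puts the oblong tin at (0.463, -0.283), yaw 59°, which agrees with the top view. In the picture it sits between the jaws at pixel (252,188). Descending.

Emit:
{"method": "servo_tool", "body": {"deltas": [[1, -0.2, 0.5, 2, 0.01], [1, -0.1, 0, 2, 0.01], [1, -0.1, 0, 2, 0], [1, 0, -0.1, 2, 0], [1, 0, -0.1, 1.5, 0], [1, 0, 0, 0, 0]]}}

```text
clock: 5.25
tcp_pos: [0.4701, -0.2787, 0.0862]
orientation: [0.863, 0.505, 0.012, 0.007]
force: [-0.3, -0.4, 0.5]
gripper_width: 0.0873
```

```bash
python3 go.py  0.4633,-0.283,0.05
```

```text
t 5.25 tcp [ 0.4701 -0.2787  0.0862] yaw -29.3 tilt 1.57 F [-0.3 -0.4  0.5] w 0.0873 q6 -0.18
0.4633,-0.283,0.05 delta tool cm [-0.75 -0.47  3.6 ] len 3.7
turn needed 0.012
```

```bash
sed -i 's/^y=np/print("tiltvec deg (toolz along world xy)",np.degrees(M[:2,2]).round(2));y=np/' go.py; python3 go.py 0.4633,-0.283,0.05
```

```text
tiltvec deg (toolz along world xy) [ 1.57 -0.01]
t 5.25 tcp [ 0.4701 -0.2787  0.0862] yaw -29.3 tilt 1.57 F [-0.3 -0.4  0.5] w 0.0873 q6 -0.18
0.4633,-0.283,0.05 delta tool cm [-0.75 -0.47  3.6 ] len 3.7
turn needed 0.012
```

Emit:
{"method": "servo_tool", "body": {"deltas": [[1, -0.75, -0.47, 0, 0.01], [1, 0, 0, 0, 0], [1, 0, 0, 0, 0]]}}

```text
clock: 5.55
tcp_pos: [0.4638, -0.2826, 0.0882]
orientation: [0.865, 0.502, 0.012, 0.008]
force: [0.0, -0.2, 0.1]
gripper_width: 0.0876
```

```bash
python3 go.py  0.4633,-0.283,0.05
```

```text
tiltvec deg (toolz along world xy) [ 1.71 -0.1 ]
t 5.55 tcp [ 0.4638 -0.2826  0.0882] yaw -29.7 tilt 1.71 F [ 0.  -0.2  0.1] w 0.0876 q6 -0.18
0.4633,-0.283,0.05 delta tool cm [-0.11 -0.13  3.81] len 3.8
turn needed 0.005
```

Emit:
{"method": "servo_tool", "body": {"deltas": [[1, -0.1, -0.1, 1, 0], [1, 0, 0, 1, 0], [1, 0, 0, 1, 0], [1, 0, 0, 0.8, 0], [1, 0, 0, 0, 0]]}}

```text
clock: 6.05
tcp_pos: [0.4644, -0.284, 0.0482]
orientation: [0.865, 0.502, 0.013, 0.01]
force: [-0.4, -0.1, 0.1]
gripper_width: 0.088
```

```bash
python3 go.py  0.4633,-0.283,0.05
```

```text
tiltvec deg (toolz along world xy) [ 1.85 -0.21]
t 6.05 tcp [ 0.4644 -0.284   0.0482] yaw -29.7 tilt 1.86 F [-0.4 -0.1  0.1] w 0.0880 q6 -0.19
0.4633,-0.283,0.05 delta tool cm [ 0.03 -0.14 -0.18] len 0.2
turn needed 0.005
```

Emit:
{"method": "servo_tool", "body": {"deltas": [[0, 0, -0.1, 0, 0], [0, 0, 0, 0, 0], [0, 0, 0, 0, 0], [0, 0, 0, 0, 0], [0, 0, 0, 0, 0], [0, 0, 0, 0, 0], [0, 0, 0, 0, 0], [0, 0, 0, 0, 0]], "force": 25}}

```text
clock: 6.85
tcp_pos: [0.4635, -0.2834, 0.0484]
orientation: [0.865, 0.502, 0.013, 0.01]
force: [0.8, 1.0, -1.5]
gripper_width: 0.0458
```

Emit:
{"method": "servo_tool", "body": {"deltas": [[0, 0, 0, -1, 0], [0, 0, 0, -1, 0], [0, 0, 0, -1, 0], [0, 0, 0, -1, 0], [0, 0, 0, -1, 0], [0, 0, 0, -1.5, 0], [0, 0, 0, -1.5, 0], [0, 0, 0, -1.5, 0], [0, 0, 0, -1, 0], [0, 0, 0, 0, 0]]}}

```text
clock: 7.85
tcp_pos: [0.4601, -0.2833, 0.1641]
orientation: [0.865, 0.502, 0.014, 0.011]
force: [0.2, -0.1, -0.5]
gripper_width: 0.0449
```

```bash
python3 go.py  0.436,-0.033,0.14 0.436,-0.033,0.045
```

```text
tiltvec deg (toolz along world xy) [ 2.   -0.34]
t 7.85 tcp [ 0.4601 -0.2833  0.1641] yaw -29.7 tilt 2.03 F [ 0.2 -0.1 -0.5] w 0.0449 q6 -0.18
0.436,-0.033,0.14 delta tool cm [ 20.51 -14.58   2.18] len 25.3
0.436,-0.033,0.045 delta tool cm [-0.12 -0.32  9.49] len 9.5
turn needed 0.005
```

Emit:
{"method": "servo_tool", "body": {"deltas": [[0, 1.4, -1.0, 0, 0], [0, 2.2, -1.6, 0, 0], [0, 2.2, -1.6, 0, 0], [0, 2.2, -1.6, 0, 0], [0, 2.2, -1.6, 0, 0], [0, 2.2, -1.6, 0, 0], [0, 2.2, -1.6, 0, 0], [0, 2.2, -1.6, 0, 0], [0, 2.2, -1.6, 0, 0], [0, 1.0, -0.8, 0, 0]]}}

```text
clock: 8.85
tcp_pos: [0.4215, -0.0191, 0.1556]
orientation: [0.866, 0.5, 0.01, 0.005]
force: [0.5, -0.4, -0.2]
gripper_width: 0.045
```

```bash
python3 go.py  0.436,-0.033,0.12 0.436,-0.033,0.0425
```

```text
tiltvec deg (toolz along world xy) [1.24 0.09]
t 8.85 tcp [ 0.4215 -0.0191  0.1556] yaw -30.0 tilt 1.24 F [ 0.5 -0.4 -0.2] w 0.0450 q6 0.30
0.436,-0.033,0.12 delta tool cm [-0.52  1.89  3.59] len 4.1
0.436,-0.033,0.0425 delta tool cm [-0.09 -0.14  7.75] len 7.7
turn needed 0.000
```

Emit:
{"method": "servo_tool", "body": {"deltas": [[0, -0.5, 1.0, 0, 0], [0, 0, 0.9, 1, 0], [0, 0, 0, 1.2, 0], [0, 0, 0, 1.2, 0], [0, 0, 0, 0, 0], [0, 0, 0, 0, 0]]}}

```text
clock: 9.45
tcp_pos: [0.4351, -0.0322, 0.1169]
orientation: [0.866, 0.501, 0.008, 0.003]
force: [0.7, -0.4, -1.4]
gripper_width: 0.0448
```

```bash
python3 go.py  0.436,-0.033,0.0425
```

```text
tiltvec deg (toolz along world xy) [0.99 0.17]
t 9.45 tcp [ 0.4351 -0.0322  0.1169] yaw -29.9 tilt 1.01 F [ 0.7 -0.4 -1.4] w 0.0448 q6 0.28
0.436,-0.033,0.0425 delta tool cm [-0.11  0.01  7.44] len 7.4
turn needed 0.002
```

Emit:
{"method": "servo_tool", "body": {"deltas": [[0, 0, 0, 1.2, 0], [0, -0.1, 0, 1.2, 0], [0, 0, 0, 1.2, 0], [0, 0, 0, 1.2, 0], [0, 0, 0, 1.0, 0], [0, 0, 0, 0.5, 0], [0, 0, 0, 0.3, 0], [0, 0, 0, 0, 0]]}}

```text
clock: 10.25
tcp_pos: [0.4402, -0.0365, 0.0501]
orientation: [0.867, 0.499, 0.01, 0.005]
force: [0.0, -0.8, -0.8]
gripper_width: 0.0451
```

```bash
python3 go.py  0.436,-0.033,0.0404
```

```text
tiltvec deg (toolz along world xy) [1.33 0.07]
t 10.25 tcp [ 0.4402 -0.0365  0.0501] yaw -30.2 tilt 1.34 F [ 0.  -0.8 -0.8] w 0.0451 q6 0.27
0.436,-0.033,0.0404 delta tool cm [ 0.08 -0.55  0.96] len 1.1
turn needed -0.003
```

Emit:
{"method": "servo_tool", "body": {"deltas": [[0, 0.1, -0.5, 0.2, 0], [0, 0, 0, 0.3, 0], [0, 0, 0, 0.2, 0], [0, 0, 0, 0.15, 0], [0, 0, 0, 0.1, 0]]}}

```text
clock: 10.75
tcp_pos: [0.4371, -0.0328, 0.0409]
orientation: [0.867, 0.499, 0.011, 0.006]
force: [-0.4, 0.8, -1.7]
gripper_width: 0.045
```

```bash
python3 go.py  0.436,-0.033,0.0404
```

```text
tiltvec deg (toolz along world xy) [1.47 0.04]
t 10.75 tcp [ 0.4371 -0.0328  0.0409] yaw -30.2 tilt 1.47 F [-0.4  0.8 -1.7] w 0.0450 q6 0.28
0.436,-0.033,0.0404 delta tool cm [-0.07 -0.08  0.05] len 0.1
turn needed -0.003
```

Emit:
{"method": "servo_tool", "body": {"deltas": [[0, 0, 0, 0.1, 0], [0, 0, 0, 0, 0]]}}

```text
clock: 10.95
tcp_pos: [0.437, -0.0327, 0.0401]
orientation: [0.867, 0.499, 0.011, 0.006]
force: [-0.4, 0.4, -0.5]
gripper_width: 0.0449
```

```bash
python3 go.py  0.436,-0.033,0.0404
```

```text
tiltvec deg (toolz along world xy) [1.46 0.05]
t 10.95 tcp [ 0.437  -0.0327  0.0401] yaw -30.2 tilt 1.46 F [-0.4  0.4 -0.5] w 0.0449 q6 0.28
0.436,-0.033,0.0404 delta tool cm [-0.08 -0.07 -0.03] len 0.1
turn needed -0.003
```

Emit:
{"method": "servo_tool", "body": {"deltas": [[0, 0, 0, 0.1, 0], [0, 0, 0, 0, 0]]}}

```text
clock: 11.15
tcp_pos: [0.4372, -0.0327, 0.0403]
orientation: [0.867, 0.499, 0.011, 0.006]
force: [0.5, -0.2, -0.4]
gripper_width: 0.0449
```

```bash
python3 go.py  0.436,-0.033,0.0404
```

```text
tiltvec deg (toolz along world xy) [1.49 0.04]
t 11.15 tcp [ 0.4372 -0.0327  0.0403] yaw -30.2 tilt 1.49 F [ 0.5 -0.2 -0.4] w 0.0449 q6 0.28
0.436,-0.033,0.0404 delta tool cm [-0.08 -0.09 -0.01] len 0.1
turn needed -0.003
```

Height has stopped dropping and the load has eased, so the tin is on the mat. Releasing and rising.

Emit:
{"method": "servo_tool", "body": {"deltas": [[1, 0, 0, 0, 0], [1, 0, 0, 0, 0], [1, 0, 0, 0, 0], [1, 0, 0, 0, 0], [1, 0, 0, -1, 0], [1, 0, 0, -2, 0], [1, 0, 0, -2.5, 0], [1, 0, 0, -2.5, 0], [1, 0, 0, -2.5, 0], [1, 0, 0, -1, 0]]}}

```text
clock: 12.15
tcp_pos: [0.4327, -0.0326, 0.1605]
orientation: [0.867, 0.499, 0.01, 0.005]
force: [0.8, 0.1, -0.2]
gripper_width: 0.088
```

```bash
python3 go.py  0.467,0.2455,0.15 0.467,0.2455,.0725
```

```text
tiltvec deg (toolz along world xy) [1.28 0.09]
t 12.15 tcp [ 0.4327 -0.0326  0.1605] yaw -30.2 tilt 1.29 F [ 0.8  0.1 -0.2] w 0.0880 q6 0.28
0.467,0.2455,0.15 delta tool cm [ 25.76 -11.03   1.17] len 28.0
0.467,0.2455,.0725 delta tool cm [-0.1  -0.14  7.75] len 7.8
turn needed -0.003
```

Emit:
{"method": "servo_tool", "body": {"deltas": [[1, 2.0, -0.9, 0, 0], [1, 3.0, -1.3, 0, 0], [1, 3.0, -1.3, 0, 0], [1, 3.0, -1.3, 0, 0], [1, 3.0, -1.3, 0, 0], [1, 3.0, -1.3, 0, 0], [1, 3.0, -1.3, 0, 0], [1, 3.0, -1.3, 0, 0], [1, 1.0, -0.5, 0, 0], [1, 0, 0, 0, 0]]}}

```text
clock: 13.15
tcp_pos: [0.4654, 0.2364, 0.1714]
orientation: [0.867, 0.498, 0.015, 0.008]
force: [-0.2, -0.8, 0.3]
gripper_width: 0.0877
```

```bash
python3 go.py  0.467,0.2455,0.13 0.467,0.2455,.0725
cat > wr.py <<'E'
import sys;from h import *
cal=arm.calibration("wrist");im,d=arm.get_image("wrist")
W=world("wrist",d,cal)
cv2.imwrite(f"pics/{sys.argv[1]}.png",im[:,:,::-1])
for n in sys.argv[2:]:
  for r in arm.trace("wrist",n)[:2]:
    P=W[r["pixels"]&(d>0)]
    if len(P)<20: continue
    zt=np.percentile(P[:,2],90);t=P[abs(P[:,2]-zt)<.006];print(n,round(r["score"],2),np.round(r["bbox"]),"z %.4f"%zt,[np.round(x,1) for x in rect(t)])
E
python3 wr.py w2 hex_jar round_stand
```

```text
tiltvec deg (toolz along world xy) [1.98 0.02]
t 13.15 tcp [0.4654 0.2364 0.1714] yaw -30.3 tilt 1.98 F [-0.2 -0.8  0.3] w 0.0877 q6 0.88
0.467,0.2455,0.13 delta tool cm [ 0.8  -0.45  4.14] len 4.2
0.467,0.2455,.0725 delta tool cm [-0.1  -0.17  5.75] len 5.8
turn needed -0.006
hex_jar 0.75 [240. 183.  65.  64.] z 0.0774 [array([469.1, 249.2]), array([53.2, 52. ]), np.float64(19.1)]
hex_jar 0.58 [270. 301.  37.  20.] z 0.0472 [array([424.5, 113.1]), array([28.7, 39.2]), np.float64(58.8)]
round_stand 0.92 [240. 169. 105. 108.] z 0.0158 [array([468.4, 250.6]), array([117.6, 116.8]), np.float64(82.6)]
```

View pics/w2.png

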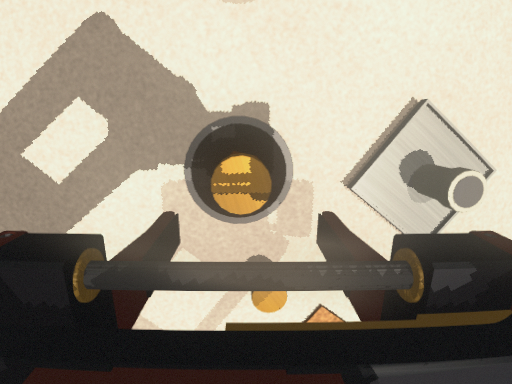

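The wrist view has the wide-lidded jar at pixel (240,183), lid 53 mm, top z 0.077. The small jar is at (270,301), clear of the jaws. Going to (0.468, 0.247).

Emit:
{"method": "servo_tool", "body": {"deltas": [[1, 1.0, -0.5, 1.2, 0], [1, 0, 0, 1.5, 0], [1, 0, 0, 1.5, 0], [1, 0, 0, 1.5, 0], [1, 0, 0, 0, 0], [1, 0, 0, 0, 0]]}}

```text
clock: 13.9
tcp_pos: [0.4674, 0.2416, 0.1097]
orientation: [0.87, 0.493, 0.013, 0.009]
force: [-0.0, 0.3, 0.3]
gripper_width: 0.0878
```

```bash
python3 go.py 0.468,0.247,.0725
```

```text
tiltvec deg (toolz along world xy) [ 1.81 -0.11]
t 13.90 tcp [0.4674 0.2416 0.1097] yaw -31.0 tilt 1.81 F [-0.   0.3  0.3] w 0.0878 q6 0.91
0.468,0.247,.0725 delta tool cm [ 0.44 -0.33  3.72] len 3.8
turn needed -0.017
```

Emit:
{"method": "servo_tool", "body": {"deltas": [[1, 0.5, -0.3, 0.5, 0], [1, 0, 0, 1, 0], [1, 0, 0, 1, 0], [1, 0, 0, 1, 0], [1, 0, 0, 0.2, 0], [1, 0, 0, 0, 0]]}}

```text
clock: 14.5
tcp_pos: [0.4696, 0.248, 0.0705]
orientation: [0.87, 0.492, 0.014, 0.009]
force: [-0.1, -0.1, -0.3]
gripper_width: 0.0878
```

```bash
python3 go.py 0.468,0.247,.0725
```

```text
tiltvec deg (toolz along world xy) [ 1.91 -0.07]
t 14.50 tcp [0.4696 0.248  0.0705] yaw -31.0 tilt 1.92 F [-0.1 -0.1 -0.3] w 0.0878 q6 0.92
0.468,0.247,.0725 delta tool cm [-0.17 -0.08 -0.2 ] len 0.3
turn needed -0.018
```

Emit:
{"method": "servo_tool", "body": {"deltas": [[1, -0.1, -0.1, -0.2, 0], [0, 0, 0, 0, 0], [0, 0, 0, 0, 0], [0, 0, 0, 0, 0], [0, 0, 0, 0, 0], [0, 0, 0, 0, 0], [0, 0, 0, 0, 0]]}}

```text
clock: 15.2
tcp_pos: [0.4685, 0.2478, 0.0736]
orientation: [0.87, 0.492, 0.015, 0.009]
force: [-0.1, -0.9, -1.6]
gripper_width: 0.0531
```

```bash
python3 go.py 0.468,0.247,.0725
```

```text
tiltvec deg (toolz along world xy) [ 2.   -0.03]
t 15.20 tcp [0.4685 0.2478 0.0736] yaw -31.0 tilt 2.00 F [-0.1 -0.9 -1.6] w 0.0531 q6 0.92
0.468,0.247,.0725 delta tool cm [-0.1  -0.01  0.11] len 0.1
turn needed -0.018
```

Emit:
{"method": "servo_tool", "body": {"deltas": [[0, 0, 0, -0.6, 0], [0, 0, 0, -1, 0], [0, 0, 0, -1.5, 0], [0, 0, 0, -1.5, 0], [0, 0, 0, -1.5, 0], [0, 0, 0, -1.5, 0], [0, 0, 0, -1.5, 0], [0, 0, 0, -1.5, 0], [0, 0, 0, -1, 0], [0, 0, 0, 0, 0]]}}

```text
clock: 16.2
tcp_pos: [0.4632, 0.2475, 0.1995]
orientation: [0.87, 0.492, 0.015, 0.009]
force: [0.2, -0.6, -2.2]
gripper_width: 0.0534
```

```bash
python3 go.py 0.50,0.10,.19 0.50,-0.1,.19 0.471,-0.279,.19 0.471,-0.279,.0725
```

```text
tiltvec deg (toolz along world xy) [ 2.03 -0.02]
t 16.20 tcp [0.4632 0.2475 0.1995] yaw -31.0 tilt 2.03 F [ 0.2 -0.6 -2.2] w 0.0534 q6 0.92
0.50,0.10,.19 delta tool cm [-10.76  10.72   1.08] len 15.2
0.50,-0.1,.19 delta tool cm [-1.714e+01  1.030e+01  1.000e-02] len 20.0
0.471,-0.279,.19 delta tool cm [-16.83   6.74  -0.1 ] len 18.1
0.471,-0.279,.0725 delta tool cm [-0.21 -0.36 11.74] len 11.8
turn needed -0.018
```

Emit:
{"method": "servo_tool", "body": {"deltas": [[0, -1.3, 1.3, 0, 0], [0, -2.0, 2.0, 0, 0], [0, -2.0, 2.0, 0, 0], [0, -2.0, 2.0, 0, 0], [0, -2.0, 1.9, 0, 0], [0, -2.5, 1.5, 0, 0], [0, -2.5, 1.5, 0, 0], [0, -2.5, 1.5, 0, 0], [0, -2.5, 1.5, 0, 0], [0, -2.5, 1.5, 0, 0]]}}

```text
clock: 17.2
tcp_pos: [0.4923, -0.0319, 0.1966]
orientation: [0.869, 0.495, 0.013, 0.007]
force: [0.3, -0.4, -0.2]
gripper_width: 0.0532
```

```bash
python3 go.py 0.50,-0.1,.18 0.471,-0.279,.18 0.471,-0.279,.0735
```

```text
tiltvec deg (toolz along world xy) [1.71 0.08]
t 17.20 tcp [ 0.4923 -0.0319  0.1966] yaw -30.6 tilt 1.71 F [ 0.3 -0.4 -0.2] w 0.0532 q6 0.32
0.50,-0.1,.18 delta tool cm [-5.49  4.09  1.67] len 7.0
0.471,-0.279,.18 delta tool cm [-16.88   6.62  -0.11] len 18.1
0.471,-0.279,.0735 delta tool cm [-0.17 -0.27 10.65] len 10.7
turn needed -0.011
```

Emit:
{"method": "servo_tool", "body": {"deltas": [[0, -2.4, 1.4, 0.2, 0], [0, -2.4, 1.4, 0.2, 0], [0, -2.4, 1.2, 0.2, 0], [0, -2.5, 1.0, 0.2, 0], [0, -2.5, 1.0, 0.2, 0], [0, -2.5, 1.0, 0.2, 0], [0, -2.5, 1.0, 0.2, 0], [0, -2.3, 1.0, 0.2, 0], [0, -1.0, 0.6, 0, 0], [0, 0, 0, 0, 0]]}}

```text
clock: 18.2
tcp_pos: [0.4656, -0.2686, 0.1735]
orientation: [0.87, 0.493, 0.011, 0.004]
force: [-0.7, 0.2, -1.7]
gripper_width: 0.0533
```

```bash
python3 go.py 0.471,-0.279,.13 0.471,-0.279,.0735; python3 wr.py w3 scale
```

```text
tiltvec deg (toolz along world xy) [1.3  0.27]
t 18.20 tcp [ 0.4656 -0.2686  0.1735] yaw -30.9 tilt 1.33 F [-0.7  0.2 -1.7] w 0.0533 q6 -0.13
0.471,-0.279,.13 delta tool cm [-0.68  0.93  4.35] len 4.5
0.471,-0.279,.0735 delta tool cm [-0.09 -0.1   5.65] len 5.7
turn needed -0.016
scale 0.78 [236. 175. 150.  93.] z 0.0153 [array([ 453.3, -274.8]), array([101.8, 148.7]), np.float64(82.4)]
```

View pics/w3.png

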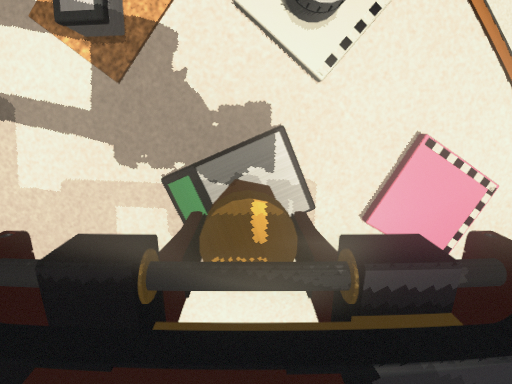

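Emit:
{"method": "servo_tool", "body": {"deltas": [[0, -0.6, 0.9, 1, 0], [0, 0, 0, 1.2, 0], [0, 0, 0, 1.2, 0], [0, 0, 0, 1.2, 0], [0, 0, 0, 1.0, 0], [0, 0, 0, 0, 0], [0, 0, 0, 0, 0]]}}

```text
clock: 19.0
tcp_pos: [0.4714, -0.2717, 0.1111]
orientation: [0.868, 0.496, 0.011, 0.001]
force: [0.8, -0.5, -1.6]
gripper_width: 0.0536
```

```bash
python3 go.py 0.472,-0.278,.0735
```

```text
tiltvec deg (toolz along world xy) [1.09 0.53]
t 19.00 tcp [ 0.4714 -0.2717  0.1111] yaw -30.6 tilt 1.22 F [ 0.8 -0.5 -1.6] w 0.0536 q6 -0.14
0.472,-0.278,.0735 delta tool cm [-0.57  0.33  3.76] len 3.8
turn needed -0.010
```

Emit:
{"method": "servo_tool", "body": {"deltas": [[0, -0.5, 0.3, 0.5, 0], [0, 0, 0, 1, 0], [0, 0, 0, 0.8, 0], [0, 0, 0, 0.5, 0], [0, 0, 0, 0.4, 0], [0, 0, 0, 0, 0]]}}

```text
clock: 19.6
tcp_pos: [0.4727, -0.2786, 0.0771]
orientation: [0.869, 0.495, 0.011, 0.002]
force: [-0.6, 0.2, -1.5]
gripper_width: 0.0529
```

```bash
python3 go.py 0.472,-0.278,.0735
```

```text
tiltvec deg (toolz along world xy) [1.19 0.46]
t 19.60 tcp [ 0.4727 -0.2786  0.0771] yaw -30.6 tilt 1.27 F [-0.6  0.2 -1.5] w 0.0529 q6 -0.15
0.472,-0.278,.0735 delta tool cm [ 0.01 -0.09  0.36] len 0.4
turn needed -0.011
```

Emit:
{"method": "servo_tool", "body": {"deltas": [[0, 0, -0.1, 0.1, 0], [0, 0, 0, 0.1, 0], [0, 0, 0, 0.1, 0], [0, 0, 0, 0, 0]]}}

```text
clock: 20.0
tcp_pos: [0.4721, -0.2781, 0.0743]
orientation: [0.869, 0.496, 0.011, 0.002]
force: [1.1, 0.3, -1.1]
gripper_width: 0.0533
```

```bash
python3 go.py 0.472,-0.278,.0735
```

```text
tiltvec deg (toolz along world xy) [1.22 0.43]
t 20.00 tcp [ 0.4721 -0.2781  0.0743] yaw -30.6 tilt 1.30 F [ 1.1  0.3 -1.1] w 0.0533 q6 -0.15
0.472,-0.278,.0735 delta tool cm [ 0.   -0.02  0.08] len 0.1
turn needed -0.010
```

Emit:
{"method": "servo_tool", "body": {"deltas": [[0, 0, 0, 0.1, 0], [0, 0, 0, 0, 0]]}}

```text
clock: 20.2
tcp_pos: [0.4724, -0.2783, 0.0741]
orientation: [0.868, 0.496, 0.011, 0.002]
force: [-0.1, 0.1, -2.0]
gripper_width: 0.0536
```

```bash
python3 go.py 0.472,-0.278,.0735
```

```text
tiltvec deg (toolz along world xy) [1.26 0.39]
t 20.20 tcp [ 0.4724 -0.2783  0.0741] yaw -30.6 tilt 1.32 F [-0.1  0.1 -2. ] w 0.0536 q6 -0.15
0.472,-0.278,.0735 delta tool cm [ 0.   -0.05  0.06] len 0.1
turn needed -0.010
```

Emit:
{"method": "servo_tool", "body": {"deltas": [[0, 0, 0, 0.1, 0], [0, 0, 0, 0.1, 0], [0, 0, 0, 0, 0]]}}

```text
clock: 20.5
tcp_pos: [0.4726, -0.2784, 0.0742]
orientation: [0.868, 0.496, 0.011, 0.003]
force: [0.4, -0.0, -0.9]
gripper_width: 0.0535
```

```bash
python3 go.py 0.472,-0.278,.0735
```

```text
tiltvec deg (toolz along world xy) [1.31 0.35]
t 20.50 tcp [ 0.4726 -0.2784  0.0742] yaw -30.6 tilt 1.36 F [ 0.4 -0.  -0.9] w 0.0535 q6 -0.15
0.472,-0.278,.0735 delta tool cm [ 0.   -0.07  0.07] len 0.1
turn needed -0.010
```

Emit:
{"method": "servo_tool", "body": {"deltas": [[1, 0, 0, 0, 0], [1, 0, 0, 0, 0], [1, 0, 0, 0, 0], [1, 0, 0, 0, 0], [1, 0, 0, -1, 0], [1, 0, 0, -2, 0], [1, 0, 0, -2.5, 0], [1, 0, 0, -2.5, 0], [1, 0, 0, -2, 0], [1, 0, 0, 0, 0]]}}

```text
clock: 21.5
tcp_pos: [0.4704, -0.2792, 0.1797]
orientation: [0.868, 0.496, 0.011, 0.003]
force: [0.6, 0.2, 0.2]
gripper_width: 0.0879
```

```bash
python3 wr.py w4 hex_jar; python3 go.py 0.56,-0.06,0.17 0.6463,0.132,0.15 .6463,.132,.0725
```

```text
hex_jar 0.76 [248. 191.  60.  66.] z 0.0774 [array([ 473. , -277.1]), array([53., 53.]), np.float64(16.3)]
tiltvec deg (toolz along world xy) [1.13 0.5 ]
t 21.60 tcp [ 0.4691 -0.2782  0.1771] yaw -30.6 tilt 1.23 F [ 0.3 -0.1 -0.5] w 0.0878 q6 -0.15
0.56,-0.06,0.17 delta tool cm [23.39 -3.28  1.07] len 23.6
0.6463,0.132,0.15 delta tool cm [20.88 -2.37  2.34] len 21.1
.6463,.132,.0725 delta tool cm [-0.14 -0.1   7.75] len 7.8
turn needed -0.010
```

View pics/w4.png

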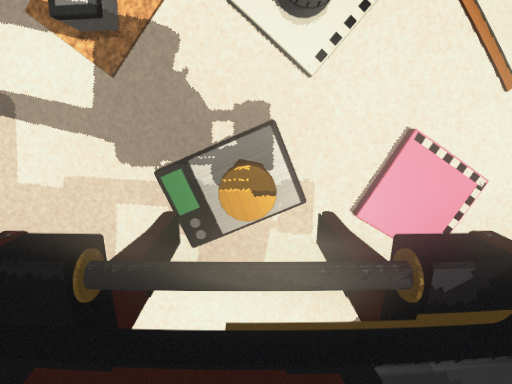

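The jar stands upright on the pan (lid at pixel (248,191), centre (0.473, -0.277)). Next the tub.

Emit:
{"method": "servo_tool", "body": {"deltas": [[1, 2, -0.3, 0, 0], [1, 3, -0.4, 0, 0], [1, 3, -0.4, 0, 0], [1, 3, -0.4, 0, 0], [1, 3, -0.4, 0, 0], [1, 3, -0.4, 0, 0], [1, 3, -0.4, 0, 0], [1, 3, -0.4, 0, 0], [1, 3, -0.4, 0, 0], [1, 3, -0.4, 0, 0]]}}

```text
clock: 22.6
tcp_pos: [0.5776, 0.0005, 0.1661]
orientation: [0.87, 0.492, 0.002, -0.008]
force: [0.2, -0.1, 0.7]
gripper_width: 0.0878
```

```bash
python3 go.py  0.6463,0.132,0.16 .6463,.132,.0725
```

```text
tiltvec deg (toolz along world xy) [-0.22  0.89]
t 22.60 tcp [5.776e-01 5.000e-04 1.661e-01] yaw -31.0 tilt 0.92 F [ 0.2 -0.1  0.7] w 0.0878 q6 0.41
0.6463,0.132,0.16 delta tool cm [14.8  -0.88  0.79] len 14.8
.6463,.132,.0725 delta tool cm [-0.1   0.1   8.75] len 8.8
turn needed -0.017
```

Emit:
{"method": "servo_tool", "body": {"deltas": [[1, 2.7, -0.2, 0, 0], [1, 2.7, -0.2, 0, 0], [1, 2.7, -0.2, 0, 0], [1, 2.7, -0.2, 0, 0], [1, 1.8, 0, 0, 0], [1, 1, 0, 0, 0], [1, 0, 0, 0, 0], [1, 0, 0, 0, 0]]}}

```text
clock: 23.4
tcp_pos: [0.6366, 0.1295, 0.1546]
orientation: [0.869, 0.494, -0.007, -0.012]
force: [0.6, 0.4, 0.2]
gripper_width: 0.088
```

```bash
python3 wr.py w5 tub tray; python3 go.py  0.6463,0.132,0.12 .6463,.132,.0725
```

```text
tub 0.58 [259. 187.  49.  56.] z 0.0776 [array([648.8, 135.7]), array([40.5, 40.8]), np.float64(68.5)]
tiltvec deg (toolz along world xy) [-1.3   0.87]
t 23.55 tcp [0.6367 0.1291 0.1552] yaw -30.8 tilt 1.56 F [ 0.8 -1.   0.4] w 0.0878 q6 0.61
0.6463,0.132,0.12 delta tool cm [0.74 0.77 3.5 ] len 3.7
.6463,.132,.0725 delta tool cm [-0.01  0.13  4.75] len 4.8
turn needed -0.014
```

View pics/w5.png

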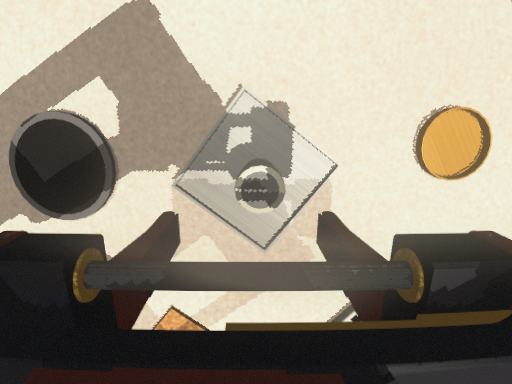

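The tub is at pixel (259,187), centred between the jaws; the stand at the left is now empty. Descending on it.

Emit:
{"method": "servo_tool", "body": {"deltas": [[1, 0.9, 0.8, 1, 0], [1, 0, 0, 1.2, 0], [1, 0, 0, 1.2, 0], [1, 0, 0, 1, 0], [1, 0, 0, 0, 0], [1, 0, 0, 0, 0]]}}

```text
clock: 24.15
tcp_pos: [0.6471, 0.1314, 0.1062]
orientation: [0.87, 0.493, -0.007, -0.012]
force: [0.0, 0.7, -0.6]
gripper_width: 0.0883
```

```bash
python3 go.py  .647,.1335,.0725
```

```text
tiltvec deg (toolz along world xy) [-1.4   0.84]
t 24.15 tcp [0.6471 0.1314 0.1062] yaw -31.0 tilt 1.63 F [ 0.   0.7 -0.6] w 0.0883 q6 0.62
.647,.1335,.0725 delta tool cm [ 0.17 -0.02  3.37] len 3.4
turn needed -0.017
```

Emit:
{"method": "servo_tool", "body": {"deltas": [[1, 0.2, 0, 1, 0], [1, 0, 0, 1, 0], [1, 0, 0, 1, 0], [1, 0, 0, 0.3, 0], [1, 0, 0, 0, 0]]}}

```text
clock: 24.65
tcp_pos: [0.6474, 0.134, 0.0707]
orientation: [0.87, 0.493, -0.007, -0.012]
force: [0.1, -0.3, 0.8]
gripper_width: 0.088
```

```bash
python3 go.py  .647,.1335,.0725
```

```text
tiltvec deg (toolz along world xy) [-1.37  0.85]
t 24.65 tcp [0.6474 0.134  0.0707] yaw -30.9 tilt 1.61 F [ 0.1 -0.3  0.8] w 0.0880 q6 0.62
.647,.1335,.0725 delta tool cm [-0.07 -0.01 -0.18] len 0.2
turn needed -0.016
```

Emit:
{"method": "servo_tool", "body": {"deltas": [[0, 0, 0, 0, 0], [0, 0, 0, 0, 0], [0, 0, 0, 0, 0], [0, 0, 0, 0, 0], [0, 0, 0, 0, 0], [0, 0, 0, 0, 0], [0, 0, 0, 0, 0]], "force": 20}}

```text
clock: 25.35
tcp_pos: [0.6484, 0.1341, 0.072]
orientation: [0.87, 0.493, -0.006, -0.012]
force: [0.9, 0.7, -0.3]
gripper_width: 0.0416
```

```bash
python3 go.py  .647,.1335,.0725
```

```text
tiltvec deg (toolz along world xy) [-1.23  0.86]
t 25.35 tcp [0.6484 0.1341 0.072 ] yaw -30.9 tilt 1.50 F [ 0.9  0.7 -0.3] w 0.0416 q6 0.62
.647,.1335,.0725 delta tool cm [-0.12 -0.09 -0.04] len 0.2
turn needed -0.016
```

Emit:
{"method": "servo_tool", "body": {"deltas": [[0, 0, 0, -1, 0], [0, 0, 0, -1.5, 0], [0, 0, 0, -1.5, 0], [0, 0, 0, -1.5, 0], [0, 0, 0, -1.5, 0], [0, 0, 0, 0, 0]]}}

```text
clock: 25.95
tcp_pos: [0.6505, 0.133, 0.1495]
orientation: [0.87, 0.493, -0.005, -0.011]
force: [0.4, 0.1, -0.6]
gripper_width: 0.0414
```

```bash
python3 go.py  .6,0,.12 .6,0,.058
```

```text
tiltvec deg (toolz along world xy) [-1.14  0.86]
t 25.95 tcp [0.6505 0.133  0.1495] yaw -30.9 tilt 1.43 F [ 0.4  0.1 -0.6] w 0.0414 q6 0.62
.6,0,.12 delta tool cm [-14.01   2.58   2.85] len 14.5
.6,0,.058 delta tool cm [-0.02  0.15  6.2 ] len 6.2
turn needed -0.016
```

Emit:
{"method": "servo_tool", "body": {"deltas": [[0, -1.2, 0.2, 0, 0], [0, -2.1, 0.4, 0, 0], [0, -2.1, 0.4, 0, 0], [0, -2.1, 0.4, 0.5, 0], [0, -2.1, 0.4, 0.8, 0], [0, -2.1, 0.4, 0.8, 0], [0, -1.5, 0.3, 0.8, 0], [0, -0.5, 0.1, 0, 0], [0, 0, 0, 0, 0], [0, 0, 0, 0, 0]]}}

```text
clock: 26.95
tcp_pos: [0.595, -0.0059, 0.1165]
orientation: [0.87, 0.493, -0.007, -0.013]
force: [-0.0, 0.7, -1.7]
gripper_width: 0.0416
```

```bash
python3 go.py  .6,0,.058
```

```text
tiltvec deg (toolz along world xy) [-1.4   0.85]
t 26.95 tcp [ 0.595  -0.0059  0.1165] yaw -30.9 tilt 1.64 F [-0.   0.7 -1.7] w 0.0416 q6 0.40
.6,0,.058 delta tool cm [0.76 0.29 5.84] len 5.9
turn needed -0.016
```

Emit:
{"method": "servo_tool", "body": {"deltas": [[0, 0.4, 0.2, 0.8, 0], [0, 0, 0, 1.2, 0], [0, 0, 0, 1.2, 0], [0, 0, 0, 1, 0], [0, 0, 0, 0.8, 0], [0, 0, 0, 0.3, 0], [0, 0, 0, 0, 0]]}}

```text
clock: 27.65
tcp_pos: [0.5987, 0.0006, 0.0581]
orientation: [0.869, 0.495, -0.007, -0.013]
force: [0.1, 0.3, -1.0]
gripper_width: 0.0411
```

```bash
python3 go.py  .6,0,.058
```

```text
tiltvec deg (toolz along world xy) [-1.39  0.89]
t 27.65 tcp [0.5987 0.0006 0.0581] yaw -30.7 tilt 1.65 F [ 0.1  0.3 -1. ] w 0.0411 q6 0.40
.6,0,.058 delta tool cm [0.01 0.14 0.01] len 0.1
turn needed -0.012
```

Emit:
{"method": "servo_tool", "body": {"deltas": [[0, 0, 0, 0.1, 0], [0, 0, 0, 0.1, 0], [0, 0, 0, 0, 0]]}}

```text
clock: 27.95
tcp_pos: [0.5992, 0.0006, 0.0586]
orientation: [0.869, 0.494, -0.006, -0.012]
force: [-0.5, 0.5, -0.5]
gripper_width: 0.0417
```

```bash
python3 go.py  .6,0,.058
```

```text
tiltvec deg (toolz along world xy) [-1.32  0.89]
t 27.95 tcp [0.5992 0.0006 0.0586] yaw -30.7 tilt 1.59 F [-0.5  0.5 -0.5] w 0.0417 q6 0.40
.6,0,.058 delta tool cm [-0.01  0.11  0.06] len 0.1
turn needed -0.013
```

On the bench. Releasing and moving on to the round tin.

Emit:
{"method": "servo_tool", "body": {"deltas": [[1, 0, 0, 0, 0], [1, 0, 0, 0, 0], [1, 0, 0, 0, 0], [1, 0, 0, 0, 0], [1, 0, 0, -1, 0], [1, 0, 0, -2, 0], [1, 0, 0, -2, 0], [1, 0, 0, -2, 0], [1, 0, 0, -2, 0], [1, 0, 0, 0, 0]]}}

```text
clock: 28.95
tcp_pos: [0.6023, -0.0012, 0.1552]
orientation: [0.869, 0.494, -0.005, -0.012]
force: [0.1, -0.2, -0.6]
gripper_width: 0.0879
```

```bash
python3 go.py  .6207,-.1384,.13 .6207,-.1384,.05
```

```text
tiltvec deg (toolz along world xy) [-1.18  0.87]
t 28.95 tcp [ 0.6023 -0.0012  0.1552] yaw -30.7 tilt 1.47 F [ 0.1 -0.2 -0.6] w 0.0879 q6 0.41
.6207,-.1384,.13 delta tool cm [-10.86   8.66   2.27] len 14.1
.6207,-.1384,.05 delta tool cm [-0.02  0.2   8.  ] len 8.0
turn needed -0.013
```

Emit:
{"method": "servo_tool", "body": {"deltas": [[1, -1.5, 1.2, 0, 0], [1, -2.2, 1.7, 0, 0], [1, -2.2, 1.7, 0, 0], [1, -2.2, 1.7, 0, 0], [1, -1.5, 1.2, 0, 0], [1, -0.6, 0.5, 0, 0], [1, 0, 0, 0, 0], [1, 0, 0, 0, 0]]}}

```text
clock: 29.75
tcp_pos: [0.6176, -0.1318, 0.15]
orientation: [0.869, 0.495, -0.006, -0.013]
force: [0.3, -0.0, -0.6]
gripper_width: 0.0875
```

```bash
python3 wr.py w6 round_tin photo_plate tub; python3 go.py  .6207,-.1384,.11 .6207,-.1384,.05
```

```text
round_tin 0.75 [259. 196.  64.  75.] z 0.0637 [array([ 622.2, -136.7]), array([56.9, 56.8]), np.float64(35.6)]
round_tin 0.58 [ 72. 174. 135. 121.] z 0.0073 [array([437.3, -30.9]), array([116.9, 116.5]), np.float64(21.7)]
photo_plate 0.94 [265. 185. 162. 154.] z 0.0155 [array([ 626.7, -140.2]), array([120.4, 120.3]), np.float64(18.7)]
tub 0.63 [156.  71.  65.  57.] z 0.0636 [array([600.2,   1.2]), array([40.7, 40.4]), np.float64(7.0)]
tub 0.22 [139.  10.  39.  19.] z 0.0210 [array([616.5,  70.2]), array([18.6, 22.9]), np.float64(20.8)]
tiltvec deg (toolz along world xy) [-1.31  0.99]
t 29.95 tcp [ 0.6178 -0.1314  0.1504] yaw -30.6 tilt 1.64 F [ 1.1 -0.7 -0.1] w 0.0876 q6 0.21
.6207,-.1384,.11 delta tool cm [-0.47  0.72  4.02] len 4.1
.6207,-.1384,.05 delta tool cm [-0.02  0.17  6.  ] len 6.0
turn needed -0.010
```

View pics/w6.png

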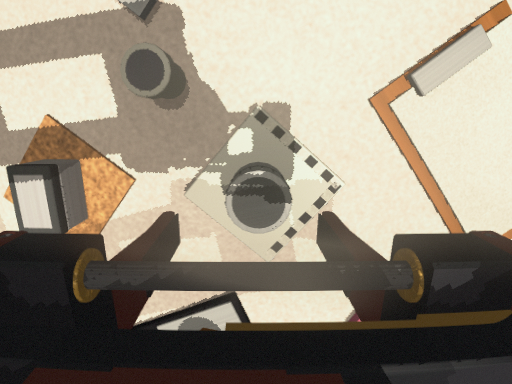

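The tin is at pixel (259,196) between the jaws. The tub stands upright on the bench at (150,70), and the oblong tin is on the mat at (45,197). Descending on the tin.

Emit:
{"method": "servo_tool", "body": {"deltas": [[1, -0.4, 0.7, 1, 0], [1, 0, 0, 1.5, 0], [1, 0, 0, 1.5, 0], [1, 0, 0, 1.2, 0], [1, 0, 0, 0, 0], [1, 0, 0, 0, 0]]}}

```text
clock: 30.55
tcp_pos: [0.6221, -0.1368, 0.0949]
orientation: [0.868, 0.497, -0.005, -0.013]
force: [0.3, 0.0, -0.2]
gripper_width: 0.0878
```

```bash
python3 go.py .6212,-.138,.05
```

```text
tiltvec deg (toolz along world xy) [-1.23  0.95]
t 30.55 tcp [ 0.6221 -0.1368  0.0949] yaw -30.4 tilt 1.56 F [ 0.3  0.  -0.2] w 0.0878 q6 0.20
.6212,-.138,.05 delta tool cm [-0.17  0.11  4.49] len 4.5
turn needed -0.006
```

Emit:
{"method": "servo_tool", "body": {"deltas": [[1, -0.1, 0.1, 1, 0], [1, 0, 0, 1.2, 0], [1, 0, 0, 1.2, 0], [1, 0, 0, 0.9, 0], [1, 0, 0, 0, 0]]}}

```text
clock: 31.05
tcp_pos: [0.6223, -0.1378, 0.0492]
orientation: [0.868, 0.497, -0.005, -0.012]
force: [-0.5, 0.8, 0.2]
gripper_width: 0.0877
```

```bash
python3 go.py .6212,-.138,.05
```

```text
tiltvec deg (toolz along world xy) [-1.12  0.91]
t 31.05 tcp [ 0.6223 -0.1378  0.0492] yaw -30.4 tilt 1.45 F [-0.5  0.8  0.2] w 0.0877 q6 0.19
.6212,-.138,.05 delta tool cm [-0.07 -0.09 -0.08] len 0.1
turn needed -0.006
```

Emit:
{"method": "servo_tool", "body": {"deltas": [[0, 0, 0, 0, 0], [0, 0, 0, 0, 0], [0, 0, 0, 0, 0], [0, 0, 0, 0, 0], [0, 0, 0, 0, 0], [0, 0, 0, 0, 0]], "force": 30}}

```text
clock: 31.65
tcp_pos: [0.6226, -0.1379, 0.0497]
orientation: [0.868, 0.497, -0.004, -0.012]
force: [0.2, -1.1, -2.5]
gripper_width: 0.0578
```

```bash
python3 go.py .6212,-.138,.05
```

```text
tiltvec deg (toolz along world xy) [-1.09  0.9 ]
t 31.65 tcp [ 0.6226 -0.1379  0.0497] yaw -30.4 tilt 1.42 F [ 0.2 -1.1 -2.5] w 0.0578 q6 0.19
.6212,-.138,.05 delta tool cm [-0.08 -0.12 -0.03] len 0.1
turn needed -0.006
```

Emit:
{"method": "servo_tool", "body": {"deltas": [[0, 0, 0, -1, 0], [0, 0, 0, -1.5, 0], [0, 0, 0, -1.5, 0], [0, 0, 0, -1.5, 0], [0, 0, 0, -1.5, 0], [0, 0, 0, -1.5, 0], [0, 0, 0, -1.5, 0], [0, 0, 0, -1.5, 0], [0, 0, 0, -0.8, 0], [0, 0, 0, 0, 0]]}}

```text
clock: 32.65
tcp_pos: [0.6258, -0.1402, 0.188]
orientation: [0.868, 0.497, -0.002, -0.009]
force: [0.0, -0.3, -2.1]
gripper_width: 0.0582
```

```bash
python3 go.py .644,.137,.16  .644,.137,.05
```

```text
tiltvec deg (toolz along world xy) [-0.77  0.78]
t 32.65 tcp [ 0.6258 -0.1402  0.188 ] yaw -30.4 tilt 1.10 F [ 0.  -0.3 -2.1] w 0.0582 q6 0.19
.644,.137,.16 delta tool cm [ 24.82 -12.39   3.15] len 27.9
.644,.137,.05 delta tool cm [-0.06  0.2  11.  ] len 11.0
turn needed -0.006
```

Emit:
{"method": "servo_tool", "body": {"deltas": [[0, 1.3, -0.6, 0, 0], [0, 2.2, -1.1, 0, 0], [0, 2.2, -1.1, 0, 0], [0, 2.2, -1.1, 0, 0], [0, 2.2, -1.1, 0, 0], [0, 2.2, -1.1, 0, 0], [0, 2.2, -1.1, 0, 0], [0, 2.2, -1.1, 0, 0], [0, 2.2, -1.1, 0, 0], [0, 2.2, -1.1, 0, 0]]}}

```text
clock: 33.65
tcp_pos: [0.6358, 0.1101, 0.1835]
orientation: [0.869, 0.495, -0.008, -0.015]
force: [0.0, 0.5, -1.7]
gripper_width: 0.0583
```

```bash
python3 go.py .644,.137,.16  .644,.137,.05
```

```text
tiltvec deg (toolz along world xy) [-1.61  1.  ]
t 33.65 tcp [0.6358 0.1101 0.1835] yaw -30.6 tilt 1.89 F [ 0.   0.5 -1.7] w 0.0583 q6 0.58
.644,.137,.16 delta tool cm [ 2.73 -0.58  2.37] len 3.7
.644,.137,.05 delta tool cm [-1.000e-02  3.600e-01  1.099e+01] len 11.0
turn needed -0.011
```

Emit:
{"method": "servo_tool", "body": {"deltas": [[0, 1.4, -0.2, 0.5, 0], [0, 1.0, -0.1, 1, 0], [0, 0, 0, 1.2, 0], [0, 0, 0, 1.2, 0], [0, 0, 0, 1.2, 0], [0, 0, 0, 1, 0], [0, 0, 0, 0, 0], [0, 0, 0, 0, 0]]}}

```text
clock: 34.45
tcp_pos: [0.6402, 0.1355, 0.1122]
orientation: [0.868, 0.496, -0.012, -0.016]
force: [-0.1, 0.1, -1.9]
gripper_width: 0.0578
```

```bash
python3 wr.py w7 tray; python3 go.py .644,.137,.05
```

```text
tray 0.96 [262. 155. 202. 140.] z 0.0198 [array([646.2, 137.4]), array([124.4, 124.7]), np.float64(21.7)]
tiltvec deg (toolz along world xy) [-2.09  0.94]
t 34.55 tcp [0.6403 0.1357 0.1127] yaw -30.5 tilt 2.29 F [ 0.2 -0.  -1.9] w 0.0578 q6 0.62
.644,.137,.05 delta tool cm [0.32 0.5  6.25] len 6.3
turn needed -0.009
```

View pics/w7.png

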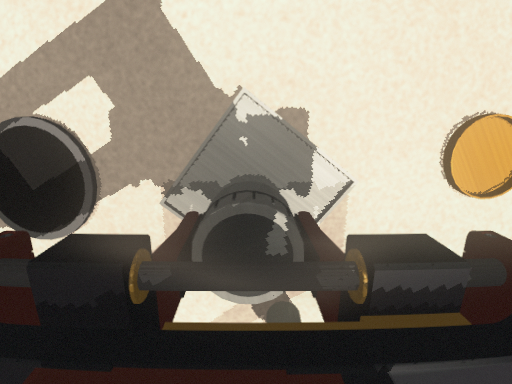

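The tin is held above the tray (tray centre at pixel (262,155)). The wrist view gives (0.646, 0.137) and the top view (0.644, 0.137), so I'll aim for (0.645, 0.137).

Emit:
{"method": "servo_tool", "body": {"deltas": [[0, 0.3, 0.5, 0.6, 0], [0, 0, 0, 1, 0], [0, 0, 0, 1, 0], [0, 0, 0, 1, 0], [0, 0, 0, 0.8, 0], [0, 0, 0, 0, 0], [0, 0, 0, 0, 0]]}}

```text
clock: 35.25
tcp_pos: [0.646, 0.1366, 0.0655]
orientation: [0.868, 0.496, -0.011, -0.016]
force: [0.5, -0.5, -2.1]
gripper_width: 0.0576
```

```bash
python3 go.py .645,.137,.05
```

```text
tiltvec deg (toolz along world xy) [-1.96  0.95]
t 35.25 tcp [0.646  0.1366 0.0655] yaw -30.5 tilt 2.18 F [ 0.5 -0.5 -2.1] w 0.0576 q6 0.61
.645,.137,.05 delta tool cm [-0.01 -0.05  1.56] len 1.6
turn needed -0.009
```

Emit:
{"method": "servo_tool", "body": {"deltas": [[0, 0, 0, 0.6, 0], [0, 0, 0, 0.5, 0], [0, 0, 0, 0.2, 0], [0, 0, 0, 0.1, 0], [0, 0, 0, 0.1, 0], [0, 0, 0, 0, 0]]}}

```text
clock: 35.85
tcp_pos: [0.6461, 0.137, 0.0501]
orientation: [0.868, 0.496, -0.01, -0.015]
force: [-0.5, 0.1, -2.0]
gripper_width: 0.0578
```

```bash
python3 go.py .645,.137,.05
```

```text
tiltvec deg (toolz along world xy) [-1.87  0.96]
t 35.85 tcp [0.6461 0.137  0.0501] yaw -30.5 tilt 2.11 F [-0.5  0.1 -2. ] w 0.0578 q6 0.61
.645,.137,.05 delta tool cm [-0.06 -0.09  0.02] len 0.1
turn needed -0.009
```

Emit:
{"method": "servo_tool", "body": {"deltas": [[0, 0, 0, 0.1, 0], [0, 0, 0, 0.1, 0], [0, 0, 0, 0, 0]]}}

```text
clock: 36.15
tcp_pos: [0.6464, 0.1371, 0.0502]
orientation: [0.868, 0.496, -0.009, -0.015]
force: [-0.6, -0.2, -1.6]
gripper_width: 0.0578
```

```bash
python3 go.py .645,.137,.05
```

```text
tiltvec deg (toolz along world xy) [-1.8   0.96]
t 36.15 tcp [0.6464 0.1371 0.0502] yaw -30.5 tilt 2.04 F [-0.6 -0.2 -1.6] w 0.0578 q6 0.61
.645,.137,.05 delta tool cm [-0.08 -0.12  0.03] len 0.1
turn needed -0.009
```

Emit:
{"method": "servo_tool", "body": {"deltas": [[0, 0, 0, 0.2, 0], [0, 0, 0, 0.1, 0]]}}

```text
clock: 36.35
tcp_pos: [0.6467, 0.1371, 0.0497]
orientation: [0.868, 0.496, -0.009, -0.015]
force: [-3.9, -1.1, 5.1]
gripper_width: 0.0577
```

```bash
python3 go.py .645,.137,.05
```

```text
tiltvec deg (toolz along world xy) [-1.73  0.96]
t 36.35 tcp [0.6467 0.1371 0.0497] yaw -30.5 tilt 1.98 F [-3.9 -1.1  5.1] w 0.0577 q6 0.61
.645,.137,.05 delta tool cm [-0.1  -0.14 -0.02] len 0.2
turn needed -0.009
```

Emit:
{"method": "servo_tool", "body": {"deltas": [[1, 0, 0, 0, 0], [1, 0, 0, 0, 0], [1, 0, 0, 0, 0], [1, 0, 0, 0, 0], [1, 0, 0, -1, 0], [1, 0, 0, -2, 0], [1, 0, 0, -2, 0], [1, 0, 0, -2, 0], [1, 0, 0, -2, 0], [1, 0, 0, 0, 0]]}}

```text
clock: 37.35
tcp_pos: [0.6507, 0.1356, 0.1452]
orientation: [0.868, 0.496, -0.008, -0.014]
force: [1.0, 0.1, -0.6]
gripper_width: 0.0875
```

```bash
python3 wr.py w8 round_tin tray; python3 go.py .6,.0005,.13 .6,.0005,.0586
```

```text
round_tin 0.74 [244. 195.  65.  72.] z 0.0636 [array([646.4, 138. ]), array([56.8, 56. ]), np.float64(60.6)]
tray 0.62 [248. 179. 177. 165.] z 0.0198 [array([646. , 137.5]), array([124.4, 123.8]), np.float64(21.4)]
tiltvec deg (toolz along world xy) [-1.99  0.94]
t 37.50 tcp [0.648  0.1354 0.1413] yaw -30.5 tilt 2.20 F [ 0.3  0.1 -0.4] w 0.0880 q6 0.61
.6,.0005,.13 delta tool cm [-14.05   2.75   1.07] len 14.4
.6,.0005,.0586 delta tool cm [0.03 0.27 7.13] len 7.1
turn needed -0.009
```

View pics/w8.png

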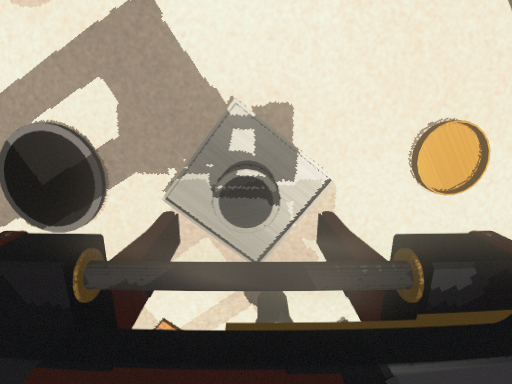

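The tin (pixel (244,195)) is centred in the tray to about 1 mm. Back to the tub.

Emit:
{"method": "servo_tool", "body": {"deltas": [[1, -1.5, 0.3, 0, 0], [1, -2.3, 0.5, 0, 0], [1, -2.3, 0.5, 0, 0], [1, -2.3, 0.5, 0, 0], [1, -2.3, 0.5, 0, 0], [1, -1.8, 0.4, 0, 0], [1, -0.8, 0.1, 0, 0], [1, 0, 0, 0, 0], [1, 0, 0, 0, 0]]}}

```text
clock: 38.4
tcp_pos: [0.5924, -0.0029, 0.1301]
orientation: [0.868, 0.496, -0.02, -0.021]
force: [-0.1, -1.2, -1.2]
gripper_width: 0.0876
```

```bash
python3 wr.py w9 tub; python3 go.py .6,.0005,.1 .6,.0005,.0586
```

```text
tub 0.84 [258. 191.  51.  62.] z 0.0636 [array([599.3,   2.4]), array([40.8, 39.9]), np.float64(61.0)]
tiltvec deg (toolz along world xy) [-3.13  0.9 ]
t 38.50 tcp [ 0.5928 -0.0023  0.1303] yaw -30.5 tilt 3.25 F [-0.7 -0.3 -0.3] w 0.0877 q6 0.40
.6,.0005,.1 delta tool cm [0.65 0.64 2.99] len 3.1
.6,.0005,.0586 delta tool cm [0.06 0.23 4.13] len 4.1
turn needed -0.008
```

Tool tilt has drifted to 3.2°. Before gripping the slim tub I'll test whether a small out-and-back move takes it out.

Emit:
{"method": "servo_tool", "body": {"deltas": [[1, 1.0, 1.7, -0.5, 0], [1, 1.0, 1.7, -0.5, 0], [1, 0, 0, 0, 0], [1, 0, 0, 0, 0]]}}

```text
clock: 38.9
tcp_pos: [0.6334, 0.0011, 0.1377]
orientation: [0.867, 0.498, -0.02, -0.021]
force: [-0.6, 0.2, 0.1]
gripper_width: 0.0878
```

```bash
python3 go.py .6,.0005,.1
```

```text
tiltvec deg (toolz along world xy) [-3.19  0.94]
t 38.90 tcp [0.6334 0.0011 0.1377] yaw -30.2 tilt 3.33 F [-0.6  0.2  0.1] w 0.0878 q6 0.41
.6,.0005,.1 delta tool cm [-1.67 -2.64  3.95] len 5.0
turn needed -0.004
```

Emit:
{"method": "servo_tool", "body": {"deltas": [[1, -1.0, -1.7, 0, 0], [1, -1.0, -1.7, 0, 0], [1, 0, 0, 0, 0], [1, 0, 0, 0, 0]]}}

```text
clock: 39.3
tcp_pos: [0.5902, 0.0028, 0.1389]
orientation: [0.866, 0.499, -0.021, -0.022]
force: [0.5, -0.1, 0.7]
gripper_width: 0.0878
```

```bash
python3 go.py .6,.0005,.1
```

```text
tiltvec deg (toolz along world xy) [-3.33  0.96]
t 39.30 tcp [0.5902 0.0028 0.1389] yaw -30.1 tilt 3.47 F [ 0.5 -0.1  0.7] w 0.0878 q6 0.40
.6,.0005,.1 delta tool cm [0.35 1.19 3.82] len 4.0
turn needed -0.002
```

Radial moves don't change the tilt. Instead I'll turn the jaws square to the tilt direction, so the pads close parallel to the tub's sides.

Emit:
{"method": "servo_tool", "body": {"deltas": [[1, 0.3, 1.1, 0, 0.147], [1, 0, 0, 0, 0.147], [1, 0, 0, 0, 0.147], [1, 0, 0, 0, 0.147], [1, 0, 0, 0, 0.147], [1, 0, 0, 0, 0.147], [1, 0, 0, 0, 0.147], [1, 0, 0, 0, 0.147], [1, 0, 0, 0, 0.147], [1, 0, 0, 0, 0]]}}

```text
clock: 40.3
tcp_pos: [0.6091, 0.0005, 0.1378]
orientation: [0.988, -0.153, -0.027, -0.004]
force: [0.9, -0.2, -0.1]
gripper_width: 0.0877
```

```bash
python3 go.py .6,.001,.1 .6,.001,.0586
```

```text
tiltvec deg (toolz along world xy) [-2.99  0.95]
t 40.30 tcp [6.091e-01 5.000e-04 1.378e-01] yaw -107.6 tilt 3.14 F [ 0.9 -0.2 -0.1] w 0.0877 q6 1.75
.6,.001,.1 delta tool cm [-0.67  0.23  3.82] len 3.9
.6,.001,.0586 delta tool cm [0.23 0.   4.13] len 4.1
turn needed -1.354
```

Emit:
{"method": "servo_tool", "body": {"deltas": [[1, -0.6, 0.2, 1, 0], [1, 0, 0, 1.3, 0], [1, 0, 0, 1.3, 0], [1, 0, 0, 1, 0], [1, 0, 0, 0, 0], [1, 0, 0, 0, 0]]}}

```text
clock: 40.9
tcp_pos: [0.5992, 0.0015, 0.0864]
orientation: [0.989, -0.147, -0.028, -0.004]
force: [-0.2, -1.2, 0.6]
gripper_width: 0.0878
```

```bash
python3 go.py  .5997,.001,.059
```

```text
tiltvec deg (toolz along world xy) [-3.12  0.97]
t 40.90 tcp [0.5992 0.0015 0.0864] yaw -106.9 tilt 3.27 F [-0.2 -1.2  0.6] w 0.0878 q6 1.74
.5997,.001,.059 delta tool cm [0.22 0.04 2.73] len 2.7
turn needed -1.343
```

Emit:
{"method": "servo_tool", "body": {"deltas": [[1, 0.2, 0, 0.7, 0], [1, 0, 0, 1, 0], [1, 0, 0, 0.8, 0], [1, 0, 0, 0, 0]]}}

```text
clock: 41.3
tcp_pos: [0.6007, 0.0012, 0.0598]
orientation: [0.989, -0.147, -0.027, -0.004]
force: [0.4, -0.4, 0.1]
gripper_width: 0.0877
```

```bash
python3 go.py  .5997,.001,.059
```

```text
tiltvec deg (toolz along world xy) [-3.02  0.96]
t 41.30 tcp [0.6007 0.0012 0.0598] yaw -106.9 tilt 3.17 F [ 0.4 -0.4  0.1] w 0.0877 q6 1.74
.5997,.001,.059 delta tool cm [-0.08  0.05  0.08] len 0.1
turn needed -1.342
```

Emit:
{"method": "servo_tool", "body": {"deltas": [[0, 0, 0, 0, 0], [0, 0, 0, 0, 0], [0, 0, 0, 0, 0], [0, 0, 0, 0, 0], [0, 0, 0, 0, 0], [0, 0, 0, 0, 0], [0, 0, 0, 0, 0]], "force": 20}}

```text
clock: 42.0
tcp_pos: [0.6014, 0.0012, 0.0606]
orientation: [0.989, -0.147, -0.027, -0.004]
force: [-0.5, -0.0, -0.6]
gripper_width: 0.0412
```

```bash
python3 go.py  .5997,.001,.059
```

```text
tiltvec deg (toolz along world xy) [-2.93  0.95]
t 42.00 tcp [0.6014 0.0012 0.0606] yaw -106.9 tilt 3.08 F [-0.5 -0.  -0.6] w 0.0412 q6 1.74
.5997,.001,.059 delta tool cm [-0.15  0.06  0.17] len 0.2
turn needed -1.342
```

Emit:
{"method": "servo_tool", "body": {"deltas": [[0, 0, 0, -0.8, 0], [0, 0, 0, -1.2, 0], [0, 0, 0, -1.2, 0], [0, 0, 0, -1.2, 0], [0, 0, 0, -1.2, 0], [0, 0, 0, -0.6, 0], [0, 0, 0, 0, 0]]}}

```text
clock: 42.7
tcp_pos: [0.6057, -0.0001, 0.1297]
orientation: [0.989, -0.147, -0.025, -0.004]
force: [-1.1, -0.3, -1.9]
gripper_width: 0.0416
```

```bash
python3 go.py  .627,-.141,.12 .627,-.141,.0746
```

```text
tiltvec deg (toolz along world xy) [-2.78  0.93]
t 42.70 tcp [ 6.057e-01 -1.000e-04  1.297e-01] yaw -106.9 tilt 2.93 F [-1.1 -0.3 -1.9] w 0.0416 q6 1.74
.627,-.141,.12 delta tool cm [ 6.18 12.87  0.64] len 14.3
.627,-.141,.0746 delta tool cm [0.23 0.01 4.53] len 4.5
turn needed -1.342
```

Emit:
{"method": "servo_tool", "body": {"deltas": [[0, 0.5, 1.0, 0, 0], [0, 0.8, 1.7, 0, 0], [0, 0.8, 1.7, 0, 0], [0, 0.8, 1.7, 0, 0], [0, 0.8, 1.7, 0, 0], [0, 0.8, 1.7, 0, 0], [0, 0.8, 1.6, 0, 0], [0, 0.5, 1.0, 0, 0], [0, 0, 0, 0, 0], [0, 0, 0, 0, 0]]}}

```text
clock: 43.7
tcp_pos: [0.6248, -0.1497, 0.1219]
orientation: [0.988, -0.149, -0.028, -0.004]
force: [0.1, 0.6, -1.1]
gripper_width: 0.0416
```

```bash
python3 wr.py w10 photo_plate; python3 go.py  .627,-.141,.10 .627,-.141,.0746
```

```text
photo_plate 0.64 [467.  90.  88. 180.] z 0.0154 [array([ 638.6, -393.7]), array([119.5,  98.9]), np.float64(29.0)]
tiltvec deg (toolz along world xy) [-3.11  0.92]
t 43.80 tcp [ 0.6249 -0.149   0.1221] yaw -107.1 tilt 3.25 F [ 0.6  0.1 -0.5] w 0.0416 q6 1.53
.627,-.141,.10 delta tool cm [ 0.09 -0.83  2.21] len 2.4
.627,-.141,.0746 delta tool cm [ 0.14 -0.    2.54] len 2.5
turn needed -1.346
```

View pics/w10.png

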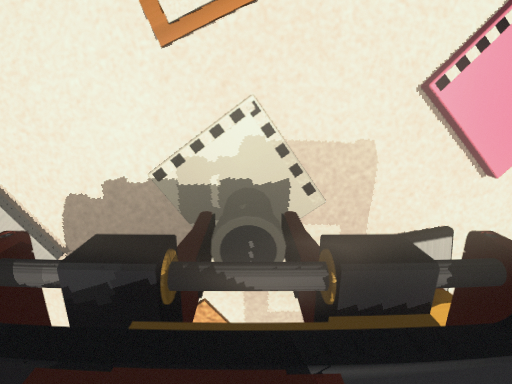

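The tub is held at pixel (250,235) above the white plate. The trace returned the pink look-alike here, so I'll ignore it. Lowering.

Emit:
{"method": "servo_tool", "body": {"deltas": [[0, 0.1, -0.8, 0.7, 0], [0, 0, 0, 1, 0], [0, 0, 0, 1, 0], [0, 0, 0, 0.8, 0], [0, 0, 0, 0.5, 0], [0, 0, 0, 0, 0]]}}

```text
clock: 44.4
tcp_pos: [0.6251, -0.1362, 0.0778]
orientation: [0.989, -0.147, -0.029, -0.004]
force: [-0.3, -0.8, -0.5]
gripper_width: 0.0417
```

```bash
python3 go.py  .627,-.141,.0746
```

```text
tiltvec deg (toolz along world xy) [-3.24  0.99]
t 44.40 tcp [ 0.6251 -0.1362  0.0778] yaw -106.9 tilt 3.39 F [-0.3 -0.8 -0.5] w 0.0417 q6 1.54
.627,-.141,.0746 delta tool cm [0.34 0.4  0.3 ] len 0.6
turn needed -1.342
```

Emit:
{"method": "servo_tool", "body": {"deltas": [[0, 0.3, 0.4, 0, 0], [0, 0, 0, 0.1, 0], [0, 0, 0, 0.1, 0], [0, 0, 0, 0.1, 0], [0, 0, 0, 0, 0]]}}

```text
clock: 44.9
tcp_pos: [0.6275, -0.1422, 0.0751]
orientation: [0.989, -0.147, -0.028, -0.004]
force: [0.2, -1.2, -0.7]
gripper_width: 0.042
```

```bash
python3 go.py  .627,-.141,.0746
```

```text
tiltvec deg (toolz along world xy) [-3.15  0.95]
t 44.90 tcp [ 0.6275 -0.1422  0.0751] yaw -106.9 tilt 3.30 F [ 0.2 -1.2 -0.7] w 0.0420 q6 1.54
.627,-.141,.0746 delta tool cm [-0.08 -0.1   0.05] len 0.1
turn needed -1.343
```

Emit:
{"method": "servo_tool", "body": {"deltas": [[0, 0, 0, 0.1, 0], [0, 0, 0, 0.1, 0], [0, 0, 0, 0, 0]]}}

```text
clock: 45.2
tcp_pos: [0.6279, -0.1423, 0.0749]
orientation: [0.989, -0.147, -0.028, -0.004]
force: [-1.0, 0.6, -0.9]
gripper_width: 0.0418
```

```bash
python3 go.py  .627,-.141,.0746
```

```text
tiltvec deg (toolz along world xy) [-3.07  0.92]
t 45.20 tcp [ 0.6279 -0.1423  0.0749] yaw -106.9 tilt 3.20 F [-1.   0.6 -0.9] w 0.0418 q6 1.54
.627,-.141,.0746 delta tool cm [-0.12 -0.1   0.04] len 0.2
turn needed -1.342
```

Emit:
{"method": "servo_tool", "body": {"deltas": [[0, -0.1, 0, 0.2, 0], [0, 0, 0, 0.1, 0]]}}

```text
clock: 45.4
tcp_pos: [0.6282, -0.1423, 0.0746]
orientation: [0.989, -0.147, -0.026, -0.004]
force: [-2.3, -0.1, 6.6]
gripper_width: 0.0416
```

```bash
python3 go.py  .627,-.141,.0746
```

```text
tiltvec deg (toolz along world xy) [-2.88  0.86]
t 45.40 tcp [ 0.6282 -0.1423  0.0746] yaw -106.9 tilt 3.01 F [-2.3 -0.1  6.6] w 0.0416 q6 1.54
.627,-.141,.0746 delta tool cm [-0.15 -0.09  0.  ] len 0.2
turn needed -1.342
```

Emit:
{"method": "servo_tool", "body": {"deltas": [[1, 0, 0, 0, 0], [1, 0, 0, 0, 0], [1, 0, 0, 0, 0], [1, 0, 0, 0, 0], [1, 0, 0, -1, 0], [1, 0, 0, -1.5, 0], [1, 0, 0, -1.5, 0], [1, 0, 0, -1.5, 0], [1, 0, 0, -1.5, 0], [1, 0, 0, 0, 0]]}}

```text
clock: 46.4
tcp_pos: [0.633, -0.1437, 0.1517]
orientation: [0.989, -0.147, -0.025, -0.003]
force: [0.2, -0.1, -0.8]
gripper_width: 0.088
```

```bash
python3 wr.py w11 tub photo_plate; python3 go.py .437,-.033,.14
```

```text
tub 0.68 [249. 200.  49.  60.] z 0.0775 [array([ 627. , -141.6]), array([40.5, 40.8]), np.float64(2.3)]
photo_plate 0.78 [459.  91.  98. 172.] z 0.0155 [array([ 642.9, -403.2]), array([121.8, 120.2]), np.float64(28.8)]
photo_plate 0.63 [243. 181. 158. 150.] z 0.0154 [array([ 627.4, -140.1]), array([120.1, 120.4]), np.float64(18.7)]
tiltvec deg (toolz along world xy) [-3.01  0.9 ]
t 46.55 tcp [ 0.6309 -0.143   0.1484] yaw -106.9 tilt 3.14 F [-0.3  0.3 -0.5] w 0.0878 q6 1.54
.437,-.033,.14 delta tool cm [-21.67  -4.89   2.03] len 22.3
turn needed -1.342
```

View pics/w11.png

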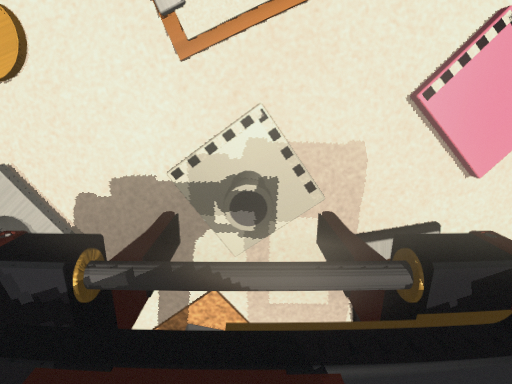

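The tub is upright on the white plate (pixel (249,200)), about 1.5 mm off centre. Next I turn back and move to the oblong tin.

Emit:
{"method": "servo_tool", "body": {"deltas": [[1, 0, 0, 0, -0.148], [1, 0, 0, 0, -0.148], [1, 0, 0, 0, -0.148], [1, 0, 0, 0, -0.148], [1, 0, 0, 0, -0.148], [1, 0, 0, 0, -0.148], [1, 0, 0, 0, -0.148], [1, 0, 0, 0, -0.148], [1, 0, 0, 0, -0.148], [1, 0, 0, 0, 0]]}}

```text
clock: 47.55
tcp_pos: [0.6229, -0.1404, 0.1373]
orientation: [0.862, 0.505, -0.025, -0.028]
force: [0.8, -0.7, -0.1]
gripper_width: 0.0878
```

```bash
python3 go.py .437,-.033,.14
```

```text
tiltvec deg (toolz along world xy) [-4.12  1.28]
t 47.55 tcp [ 0.6229 -0.1404  0.1373] yaw -29.3 tilt 4.32 F [ 0.8 -0.7 -0.1] w 0.0878 q6 0.18
.437,-.033,.14 delta tool cm [  0.3  -21.43   1.31] len 21.5
turn needed 0.013
```

Emit:
{"method": "servo_tool", "body": {"deltas": [[1, 0, -1.5, 0, 0], [1, 0, -2.5, 0, 0], [1, 0, -2.5, 0, 0], [1, 0, -2.5, 0, 0], [1, 0, -2.5, 0, 0], [1, 0, -2.5, 0, 0], [1, 0, -2.5, 0, 0], [1, 0, -2.5, 0, 0], [1, 0, -1, 0, 0], [1, 0, 0, 0, 0]]}}

```text
clock: 48.55
tcp_pos: [0.44, -0.0357, 0.1467]
orientation: [0.873, 0.487, -0.03, -0.031]
force: [0.5, 0.9, 0.2]
gripper_width: 0.0878
```

```bash
python3 wr.py w12 oblong_tin; python3 go.py .437,-.033,.12 .437,-.033,.041
```

```text
oblong_tin 0.92 [252. 191.  56.  82.] z 0.0565 [array([437.7, -32. ]), array([69., 45.]), np.float64(59.1)]
tiltvec deg (toolz along world xy) [-4.61  1.42]
t 48.65 tcp [ 0.4418 -0.0365  0.1468] yaw -31.7 tilt 4.83 F [ 1.2 -0.9 -0.4] w 0.0876 q6 0.31
.437,-.033,.12 delta tool cm [ 0.1  -0.38  2.72] len 2.7
.437,-.033,.041 delta tool cm [0.17 0.64 7.87] len 7.9
turn needed -0.030
```

View pics/w12.png

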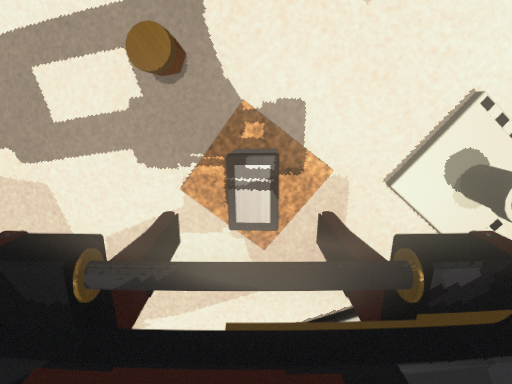

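The tilt changes track uncommanded arm sag (about 0.1° per mm), and still rows seem to creep back the other way. There is plenty of time, so I'll test that with still rows before gripping.

Emit:
{"method": "servo_tool", "body": {"deltas": [[1, 0, 0, 0, 0], [1, 0, 0, 0, 0], [1, 0, 0, 0, 0], [1, 0, 0, 0, 0], [1, 0, 0, 0, 0], [1, 0, 0, 0, 0], [1, 0, 0, 0, 0], [1, 0, 0, 0, 0], [1, 0, 0, 0, 0], [1, 0, 0, 0, 0]]}}

```text
clock: 49.65
tcp_pos: [0.4463, -0.0388, 0.1466]
orientation: [0.873, 0.485, -0.028, -0.029]
force: [-0.3, -0.2, -0.3]
gripper_width: 0.088
```

```bash
python3 go.py .437,-.033,.12 .437,-.033,.041
```

```text
tiltvec deg (toolz along world xy) [-4.42  1.36]
t 49.65 tcp [ 0.4463 -0.0388  0.1466] yaw -31.9 tilt 4.63 F [-0.3 -0.2 -0.3] w 0.0880 q6 0.31
.437,-.033,.12 delta tool cm [ 0.06 -0.89  2.74] len 2.9
.437,-.033,.041 delta tool cm [0.16 0.62 7.87] len 7.9
turn needed -0.033
```

Emit:
{"method": "servo_tool", "body": {"deltas": [[1, 0, 0, -4, 0], [1, 0, 0, -4, 0], [1, 0, 0, 0, 0], [1, 0, 0, 0, 0]]}}

```text
clock: 50.05
tcp_pos: [0.4516, -0.0404, 0.2279]
orientation: [0.873, 0.485, -0.029, -0.03]
force: [-0.2, 0.3, -0.2]
gripper_width: 0.088
```

```bash
python3 go.py .437,-.033,.15
```

```text
tiltvec deg (toolz along world xy) [-4.6   1.41]
t 50.05 tcp [ 0.4516 -0.0404  0.2279] yaw -31.9 tilt 4.82 F [-0.2  0.3 -0.2] w 0.0880 q6 0.31
.437,-.033,.15 delta tool cm [ 0.03 -0.99  7.9 ] len 8.0
turn needed -0.033
```

Emit:
{"method": "servo_tool", "body": {"deltas": [[1, 0, -0.5, 4, 0], [1, 0, 0, 4, 0], [1, 0, 0, 0, 0], [1, 0, 0, 0, 0]]}}

```text
clock: 50.45
tcp_pos: [0.4405, -0.0357, 0.1459]
orientation: [0.873, 0.485, -0.029, -0.03]
force: [-0.0, -0.6, 0.9]
gripper_width: 0.0879
```

```bash
python3 go.py .437,-.033,.12 .437,-.033,.041
```

```text
tiltvec deg (toolz along world xy) [-4.57  1.4 ]
t 50.45 tcp [ 0.4405 -0.0357  0.1459] yaw -31.9 tilt 4.78 F [-0.  -0.6  0.9] w 0.0879 q6 0.31
.437,-.033,.12 delta tool cm [ 0.09 -0.23  2.61] len 2.6
.437,-.033,.041 delta tool cm [0.17 0.64 7.87] len 7.9
turn needed -0.033
```

Emit:
{"method": "servo_tool", "body": {"deltas": [[1, 0, 0, -2, 0], [1, 3.0, -1.3, 0, 0], [1, 3.0, -1.3, 0, 0], [1, 3.0, -1.3, 0, 0], [1, 3.0, -1.3, 0, 0], [1, 3.0, -1.3, 0, 0], [1, 3.0, -1.3, 0, 0], [1, 3.0, -1.3, 0, 0], [1, 0, 0, 0, 0], [1, 0, 0, 0, 0]]}}

```text
clock: 51.45
tcp_pos: [0.4851, 0.1988, 0.1831]
orientation: [0.874, 0.485, -0.022, -0.027]
force: [-0.4, 0.3, -0.1]
gripper_width: 0.0878
```

```bash
python3 go.py .437,-.033,.15
```

```text
tiltvec deg (toolz along world xy) [-3.71  1.52]
t 51.45 tcp [0.4851 0.1988 0.1831] yaw -32.0 tilt 4.01 F [-0.4  0.3 -0.1] w 0.0878 q6 0.77
.437,-.033,.15 delta tool cm [-22.18   8.41   3.  ] len 23.9
turn needed -0.035
```

Emit:
{"method": "servo_tool", "body": {"deltas": [[1, -4.0, 1.5, 0, 0], [1, -4.0, 1.5, 0, 0], [1, -4.0, 1.5, 0, 0], [1, -4.0, 1.5, 0, 0], [1, -4.0, 1.5, 0, 0], [1, -2.0, 0.8, 0, 0], [1, 0, 0, 0, 0], [1, 0, 0, 0, 0]]}}

```text
clock: 52.25
tcp_pos: [0.4374, -0.0454, 0.1852]
orientation: [0.875, 0.483, -0.019, -0.025]
force: [1.0, 0.2, -0.5]
gripper_width: 0.088
```

```bash
python3 go.py .437,-.033,.15
```

```text
tiltvec deg (toolz along world xy) [-3.29  1.41]
t 52.25 tcp [ 0.4374 -0.0454  0.1852] yaw -32.2 tilt 3.58 F [ 1.   0.2 -0.5] w 0.0880 q6 0.29
.437,-.033,.15 delta tool cm [ 1.06 -0.47  3.55] len 3.7
turn needed -0.039
```

Fast empty sweeps at this radius take the tilt out in both directions, so I'll repeat.

Emit:
{"method": "servo_tool", "body": {"deltas": [[1, 4.0, -1.6, 0, 0], [1, 4.0, -1.6, 0, 0], [1, 4.0, -1.6, 0, 0], [1, 4.0, -1.6, 0, 0], [1, 4.0, -1.6, 0, 0], [1, -4.0, 1.5, 0, 0], [1, -4.0, 1.5, 0, 0], [1, -4.0, 1.5, 0, 0], [1, -4.0, 1.5, 0, 0], [1, -4.0, 1.5, 0, 0]]}}

```text
clock: 53.25
tcp_pos: [0.4376, -0.0201, 0.1879]
orientation: [0.868, 0.496, -0.015, -0.025]
force: [1.2, 0.1, 0.5]
gripper_width: 0.088
```

```bash
python3 go.py .437,-.033,.15
```

```text
tiltvec deg (toolz along world xy) [-2.89  1.63]
t 53.25 tcp [ 0.4376 -0.0201  0.1879] yaw -30.4 tilt 3.32 F [1.2 0.1 0.5] w 0.0880 q6 0.30
.437,-.033,.15 delta tool cm [-1.14  0.83  3.74] len 4.0
turn needed -0.008
```

Emit:
{"method": "servo_tool", "body": {"deltas": [[1, 3.0, -1.3, 0, 0], [1, 3.0, -1.3, 0, 0], [1, 3.0, -1.3, 0, 0], [1, 3.0, -1.3, 0, 0], [1, 3.0, -1.3, 0, 0], [1, 3.0, -1.3, 0, 0], [1, 3.0, -1.3, 0, 0], [1, 1, -0.5, 0, 0], [1, 0, 0, 0, 0], [1, 0, 0, 0, 0]]}}

```text
clock: 54.25
tcp_pos: [0.4693, 0.2214, 0.1951]
orientation: [0.871, 0.49, -0.014, -0.024]
force: [0.5, -1.1, -0.2]
gripper_width: 0.0882
```

Emit:
{"method": "servo_tool", "body": {"deltas": [[1, -4.0, 1.4, 0, 0], [1, -4.0, 1.4, 0, 0], [1, -4.0, 1.4, 0, 0], [1, -4.0, 1.4, 0, 0], [1, -4.0, 1.4, 0, 0], [1, -2.0, 0.8, 0, 0], [1, 0, 0, 0, 0], [1, 0, 0, 0, 0]]}}

```text
clock: 55.05
tcp_pos: [0.4153, -0.021, 0.1909]
orientation: [0.873, 0.488, -0.015, -0.024]
force: [0.2, -0.2, -0.2]
gripper_width: 0.088
```

```bash
python3 go.py .437,-.033,.15
```

```text
tiltvec deg (toolz along world xy) [-2.84  1.5 ]
t 55.05 tcp [ 0.4153 -0.021   0.1909] yaw -31.6 tilt 3.21 F [ 0.2 -0.2 -0.2] w 0.0880 q6 0.31
.437,-.033,.15 delta tool cm [0.13 2.71 3.95] len 4.8
turn needed -0.028
```

Tilt is down to 3.2°, which will do. Going down on the oblong tin.

Emit:
{"method": "servo_tool", "body": {"deltas": [[1, 0.1, 1.5, 1, 0], [1, 0, 1.2, 1.3, 0], [1, 0, 0, 1.5, 0], [1, 0, 0, 1.5, 0], [1, 0, 0, 1.5, 0], [1, 0, 0, 1, 0], [1, 0, 0, 0, 0], [1, 0, 0, 0, 0]]}}

```text
clock: 55.85
tcp_pos: [0.4365, -0.0274, 0.1097]
orientation: [0.872, 0.489, -0.014, -0.024]
force: [0.1, -0.6, -0.5]
gripper_width: 0.0883
```

```bash
python3 go.py .4375,-.0325,.041
```

```text
tiltvec deg (toolz along world xy) [-2.74  1.57]
t 55.85 tcp [ 0.4365 -0.0274  0.1097] yaw -31.4 tilt 3.15 F [ 0.1 -0.6 -0.5] w 0.0883 q6 0.30
.4375,-.0325,.041 delta tool cm [-0.37  0.73  6.84] len 6.9
turn needed -0.024
```

Emit:
{"method": "servo_tool", "body": {"deltas": [[1, -0.3, 0.5, 1, 0], [1, 0, 0, 1.2, 0], [1, 0, 0, 1.2, 0], [1, 0, 0, 1.2, 0], [1, 0, 0, 1.2, 0], [1, 0, 0, 0, 0]]}}

```text
clock: 56.45
tcp_pos: [0.4413, -0.033, 0.0507]
orientation: [0.872, 0.49, -0.011, -0.02]
force: [-0.3, 0.2, 0.5]
gripper_width: 0.0877
```

```bash
python3 go.py .4375,-.0325,.041
```

```text
tiltvec deg (toolz along world xy) [-2.22  1.42]
t 56.45 tcp [ 0.4413 -0.033   0.0507] yaw -31.3 tilt 2.63 F [-0.3  0.2  0.5] w 0.0877 q6 0.29
.4375,-.0325,.041 delta tool cm [-0.15 -0.31  0.99] len 1.0
turn needed -0.023
```

Emit:
{"method": "servo_tool", "body": {"deltas": [[1, -0.1, -0.3, 0.5, 0], [1, 0, 0, 0.5, 0], [1, 0, 0, 0, 0]]}}

```text
clock: 56.75
tcp_pos: [0.4389, -0.0327, 0.0409]
orientation: [0.872, 0.49, -0.01, -0.019]
force: [0.2, -1.1, -0.8]
gripper_width: 0.0876
```

```bash
python3 go.py .4375,-.0325,.041
```

```text
tiltvec deg (toolz along world xy) [-2.09  1.39]
t 56.75 tcp [ 0.4389 -0.0327  0.0409] yaw -31.4 tilt 2.51 F [ 0.2 -1.1 -0.8] w 0.0876 q6 0.29
.4375,-.0325,.041 delta tool cm [-0.06 -0.12 -0.  ] len 0.1
turn needed -0.024
```

Emit:
{"method": "servo_tool", "body": {"deltas": [[0, 0, 0, 0, 0], [0, 0, 0, 0, 0], [0, 0, 0, 0, 0], [0, 0, 0, 0, 0], [0, 0, 0, 0, 0], [0, 0, 0, 0, 0], [0, 0, 0, 0, 0], [0, 0, 0, 0, 0]], "force": 25}}

```text
clock: 57.55
tcp_pos: [0.4392, -0.0327, 0.0419]
orientation: [0.872, 0.49, -0.009, -0.019]
force: [-0.4, -0.3, -0.1]
gripper_width: 0.0447
```

```bash
python3 go.py .4375,-.0325,.041
```

```text
tiltvec deg (toolz along world xy) [-2.01  1.37]
t 57.55 tcp [ 0.4392 -0.0327  0.0419] yaw -31.3 tilt 2.43 F [-0.4 -0.3 -0.1] w 0.0447 q6 0.29
.4375,-.0325,.041 delta tool cm [-0.08 -0.15  0.1 ] len 0.2
turn needed -0.023
```

Emit:
{"method": "servo_tool", "body": {"deltas": [[0, 0, 0, -0.8, 0], [0, 0, 0, -1.5, 0], [0, 0, 0, -1.5, 0], [0, 0, 0, -1.5, 0], [0, 0, 0, -1.5, 0], [0, 0, 0, -1.5, 0], [0, 0, 0, -1.5, 0], [0, 0, 0, -1, 0], [0, 0, 0, 0, 0]]}}

```text
clock: 58.45
tcp_pos: [0.4427, -0.0355, 0.1568]
orientation: [0.872, 0.49, -0.01, -0.019]
force: [-0.3, -0.6, -0.5]
gripper_width: 0.045
```

```bash
python3 go.py .468,.2495,.14  .468,.2495,.05
```

```text
tiltvec deg (toolz along world xy) [-2.02  1.35]
t 58.45 tcp [ 0.4427 -0.0355  0.1568] yaw -31.3 tilt 2.43 F [-0.3 -0.6 -0.5] w 0.0450 q6 0.29
.468,.2495,.14 delta tool cm [ 25.65 -12.58   2.26] len 28.7
.468,.2495,.05 delta tool cm [-0.02  0.38  8.99] len 9.0
turn needed -0.023
```

Emit:
{"method": "servo_tool", "body": {"deltas": [[0, 1.5, -0.7, 0, 0], [0, 2.6, -1.3, 0, 0], [0, 2.6, -1.3, 0, 0], [0, 2.6, -1.3, 0, 0], [0, 2.6, -1.3, 0, 0], [0, 2.6, -1.3, 0, 0], [0, 2.6, -1.3, 0, 0], [0, 2.6, -1.3, 0, 0], [0, 2.4, -1.1, 0, 0], [0, 1.2, -0.5, 0, 0]]}}

```text
clock: 59.45
tcp_pos: [0.4646, 0.2299, 0.1567]
orientation: [0.873, 0.487, -0.013, -0.02]
force: [-0.3, -0.1, -1.7]
gripper_width: 0.0445
```

Emit:
{"method": "servo_tool", "body": {"deltas": [[0, 0, 0, 0, 0]]}}

```text
clock: 59.55
tcp_pos: [0.4645, 0.231, 0.1562]
orientation: [0.872, 0.488, -0.013, -0.02]
force: [0.3, -0.8, -0.2]
gripper_width: 0.0446
```

```bash
python3 go.py .468,.2495,.12  .468,.2495,.05
```

```text
tiltvec deg (toolz along world xy) [-2.44  1.2 ]
t 59.55 tcp [0.4645 0.231  0.1562] yaw -31.5 tilt 2.72 F [ 0.3 -0.8 -0.2] w 0.0446 q6 0.84
.468,.2495,.12 delta tool cm [ 1.78 -0.5   3.64] len 4.1
.468,.2495,.05 delta tool cm [0.03 0.33 6.99] len 7.0
turn needed -0.027
```

Emit:
{"method": "servo_tool", "body": {"deltas": [[0, 0.9, -0.2, 0.8, 0], [0, 0.8, -0.2, 1.2, 0], [0, 0, 0, 1.2, 0], [0, 0, 0, 1.2, 0], [0, 0, 0, 1.2, 0], [0, 0, 0, 1, 0], [0, 0, 0, 0, 0], [0, 0, 0, 0, 0]]}}

```text
clock: 60.35
tcp_pos: [0.4649, 0.2444, 0.0813]
orientation: [0.873, 0.487, -0.018, -0.019]
force: [0.3, 0.3, -1.7]
gripper_width: 0.0449
```

```bash
python3 wr.py w13 round_stand;python3 go.py .468,.2495,.05
```

```text
round_stand 0.6 [253. 178. 154. 112.] z 0.0157 [array([476.4, 263.9]), array([ 88.7, 118.9]), np.float64(56.8)]
round_stand 0.36 [458. 179. 107. 160.] z 0.0201 [array([625.5, 165.1]), array([107.3,  60.5]), np.float64(21.1)]
tiltvec deg (toolz along world xy) [-2.79  0.98]
t 60.45 tcp [0.4651 0.2446 0.0819] yaw -31.8 tilt 2.96 F [-0.5 -0.2 -1. ] w 0.0446 q6 0.86
.468,.2495,.05 delta tool cm [0.6  0.15 3.18] len 3.2
turn needed -0.031
```

View pics/w13.png

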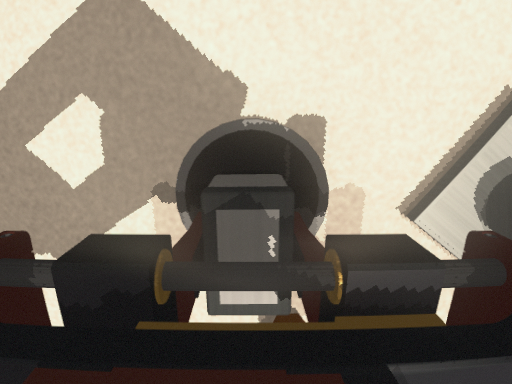

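The oblong tin is held at pixel (250,245) above the stand, aligned with it. Lowering.

Emit:
{"method": "servo_tool", "body": {"deltas": [[0, 0.5, 0.2, 0.5, 0], [0, 0, 0, 0.9, 0], [0, 0, 0, 0.8, 0], [0, 0, 0, 0.5, 0], [0, 0, 0, 0, 0], [0, 0, 0, 0, 0]]}}

```text
clock: 61.05
tcp_pos: [0.4697, 0.2491, 0.0534]
orientation: [0.873, 0.487, -0.016, -0.019]
force: [-0.4, -0.0, -1.5]
gripper_width: 0.0448
```

```bash
python3 go.py .469,.2495,.05
```

```text
tiltvec deg (toolz along world xy) [-2.63  1.03]
t 61.05 tcp [0.4697 0.2491 0.0534] yaw -31.7 tilt 2.82 F [-0.4 -0.  -1.5] w 0.0448 q6 0.86
.469,.2495,.05 delta tool cm [-0.   -0.07  0.35] len 0.4
turn needed -0.030
```

Emit:
{"method": "servo_tool", "body": {"deltas": [[0, 0, 0, 0.15, 0], [0, 0, 0, 0.1, 0], [0, 0, 0, 0.1, 0], [0, 0, 0, 0.1, 0], [0, 0, 0, 0, 0]]}}

```text
clock: 61.55
tcp_pos: [0.4697, 0.2492, 0.0503]
orientation: [0.873, 0.487, -0.015, -0.019]
force: [0.9, 0.8, -1.5]
gripper_width: 0.0453
```

```bash
python3 go.py .469,.2495,.05
```

```text
tiltvec deg (toolz along world xy) [-2.57  1.05]
t 61.55 tcp [0.4697 0.2492 0.0503] yaw -31.7 tilt 2.78 F [ 0.9  0.8 -1.5] w 0.0453 q6 0.86
.469,.2495,.05 delta tool cm [-0.01 -0.07  0.03] len 0.1
turn needed -0.030
```

Emit:
{"method": "servo_tool", "body": {"deltas": [[0, 0, 0, 0.15, 0], [0, 0, 0, 0.15, 0]]}}

```text
clock: 61.75
tcp_pos: [0.4695, 0.2493, 0.0497]
orientation: [0.873, 0.487, -0.015, -0.019]
force: [-5.4, -2.5, 22.8]
gripper_width: 0.0452
```

```bash
python3 go.py .469,.2495,.05
```

```text
tiltvec deg (toolz along world xy) [-2.54  1.05]
t 61.75 tcp [0.4695 0.2493 0.0497] yaw -31.7 tilt 2.75 F [-5.4 -2.5 22.8] w 0.0452 q6 0.86
.469,.2495,.05 delta tool cm [-0.01 -0.06 -0.03] len 0.1
turn needed -0.029
```

Firm contact at 23 N. I'll ease off, release and rise.

Emit:
{"method": "servo_tool", "body": {"deltas": [[0, 0, 0, -0.05, 0], [1, 0, 0, 0, 0], [1, 0, 0, 0, 0], [1, 0, 0, 0, 0], [1, 0, 0, 0, 0], [1, 0, 0, -1, 0], [1, 0, 0, -1.5, 0], [1, 0, 0, -2, 0], [1, 0, 0, -2, 0], [1, 0, 0, -2, 0]]}}

```text
clock: 62.75
tcp_pos: [0.4717, 0.2469, 0.1373]
orientation: [0.873, 0.487, -0.018, -0.019]
force: [0.5, -0.3, -0.2]
gripper_width: 0.0876
```

Emit:
{"method": "servo_tool", "body": {"deltas": [[1, 0, 0, 0, 0], [1, 0, 0, 0, 0]]}}

```text
clock: 62.95
tcp_pos: [0.4738, 0.2476, 0.1405]
orientation: [0.873, 0.487, -0.014, -0.019]
force: [0.3, 0.3, 0.3]
gripper_width: 0.0879
```

```bash
python3 wr.py w14 oblong_tin round_stand;python3 go.py .44,.05,.2
```

```text
oblong_tin 0.92 [246. 199.  60.  86.] z 0.0645 [array([469. , 249.5]), array([68.9, 45. ]), np.float64(58.8)]
round_stand 0.84 [248. 180. 116. 107.] z 0.0157 [array([470.6, 255.3]), array([109.4, 117.6]), np.float64(57.9)]
round_stand 0.49 [471. 200.  76.  72.] z 0.0636 [array([639.1, 140.3]), array([56.2, 43.8]), np.float64(71.6)]
tiltvec deg (toolz along world xy) [-2.59  1.03]
t 63.10 tcp [0.4733 0.2474 0.1396] yaw -31.7 tilt 2.79 F [-0.2  0.1 -0.7] w 0.0877 q6 0.86
.44,.05,.2 delta tool cm [-18.6    7.25  -6.24] len 20.9
turn needed -0.030
```

View pics/w14.png

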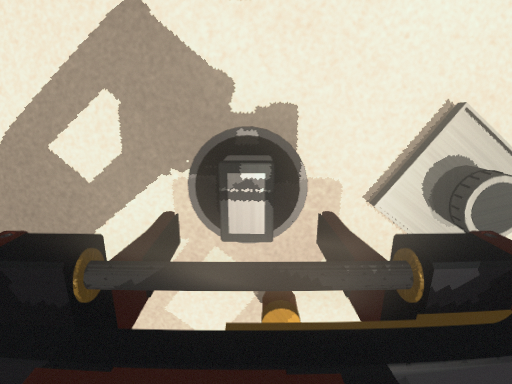

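The oblong tin stands on the stand at (0.469, 0.2495). I'll move clear for an overhead check.

Emit:
{"method": "servo_tool", "body": {"deltas": [[1, 0, 0, -3, 0], [1, 0, 0, -3, 0], [1, 0, 0, -3, 0], [1, 0.5, -3, 0, 0], [1, 0.5, -3, 0, 0], [1, 0.5, -3, 0, 0], [1, 0.5, -3, 0, 0], [1, 0.5, -3, 0, 0], [1, 0.5, -3, 0, 0], [1, 0.5, -3, 0, 0]]}}

```text
clock: 64.1
tcp_pos: [0.3106, 0.3862, 0.2333]
orientation: [0.875, 0.484, -0.025, -0.019]
force: [0.3, 0.4, -0.3]
gripper_width: 0.088
```

Emit:
{"method": "servo_tool", "body": {"deltas": [[1, 0, 0, 0, 0], [1, 0, 0, 0, 0]]}}

```text
clock: 64.3
tcp_pos: [0.3071, 0.3873, 0.2316]
orientation: [0.873, 0.486, -0.027, -0.019]
force: [1.0, -0.1, -0.2]
gripper_width: 0.0882
```

```bash
python3 go.py
python3 - <<'E'
from h import *
im,d=arm.get_image("top");W=world("top",d)
cv2.imwrite("pics/topF.png",cv2.resize(im[:,:,::-1],(800,600),interpolation=cv2.INTER_CUBIC))
for n in ["hex_jar","round_tin","tub","oblong_tin","scale","tray","photo_plate","round_stand","big_jar"]:
    for r in arm.trace("top",n)[:2]:
        P=W[r["pixels"]&(d>0)]
        if len(P)<10: continue
        zt=np.percentile(P[:,2],90);t=P[np.abs(P[:,2]-zt)<.006]
        print(n,round(r["score"],2),"z %.3f"%zt,[np.round(x,1) for x in rect(t)])
o=[ortho("top",im,z,x,y) for z,x,y in [(.014,.472,-.278),(.076,.472,-.278),(.014,.626,-.141),(.014,.468,.249)]]
for a in o: cv2.drawMarker(a,(200,200),(255,0,0),cv2.MARKER_CROSS,20,1)
a=np.vstack([np.hstack(o[:2]),np.hstack(o[2:])])
cv2.imwrite("pics/orthoF.png",cv2.resize(a[:,:,::-1],(600,600)))
im,d=arm.get_image("side");cv2.imwrite("pics/sideF.png",cv2.resize(im[:,:,::-1],(800,600),interpolation=cv2.INTER_CUBIC))
E
```

```text
tiltvec deg (toolz along world xy) [-3.74  0.4 ]
t 64.30 tcp [0.3071 0.3873 0.2316] yaw -31.9 tilt 3.77 F [ 1.  -0.1 -0.2] w 0.0882 q6 1.26
turn needed -0.033
hex_jar 0.62 z 0.080 [array([ 472.6, -278.7]), array([50.5, 50.7]), np.float64(2.9)]
hex_jar 0.53 z 0.049 [array([426.5, 116. ]), array([36.5, 36.1]), np.float64(46.7)]
round_tin 0.71 z 0.065 [array([645.6, 135.1]), array([55.6, 54.7]), np.float64(3.0)]
round_tin 0.67 z 0.017 [array([ 452.3, -276.7]), array([103.6, 149.3]), np.float64(82.6)]
tub 0.56 z 0.080 [array([ 624.3, -142.4]), array([37.8, 38.6]), np.float64(5.5)]
oblong_tin 0.6 z 0.066 [array([468.7, 247. ]), array([68.4, 44.5]), np.float64(58.1)]
oblong_tin 0.51 z 0.017 [array([ 452.3, -276.7]), array([103.6, 149.3]), np.float64(82.6)]
scale 0.76 z 0.017 [array([ 452.4, -277.1]), array([103.1, 148.7]), np.float64(82.4)]
tray 0.89 z 0.019 [array([645.6, 136.3]), array([125.9, 123.1]), np.float64(22.0)]
tray 0.56 z 0.120 [array([586.5, 450.6]), array([91. , 89.5]), np.float64(31.5)]
photo_plate 0.87 z 0.018 [array([ 641.7, -404.5]), array([119.5, 121.5]), np.float64(29.1)]
photo_plate 0.65 z 0.018 [array([ 625.6, -142.1]), array([120., 120.]), np.float64(18.5)]
round_stand 0.87 z 0.018 [array([467.5, 249.6]), array([116.3, 119.3]), np.float64(1.5)]
big_jar 0.7 z 0.120 [array([586.6, 451.1]), array([91.9, 90.2]), np.float64(31.0)]
big_jar 0.31 z 0.066 [array([468.8, 246.6]), array([68. , 43.8]), np.float64(58.4)]
```

View pics/topF.png

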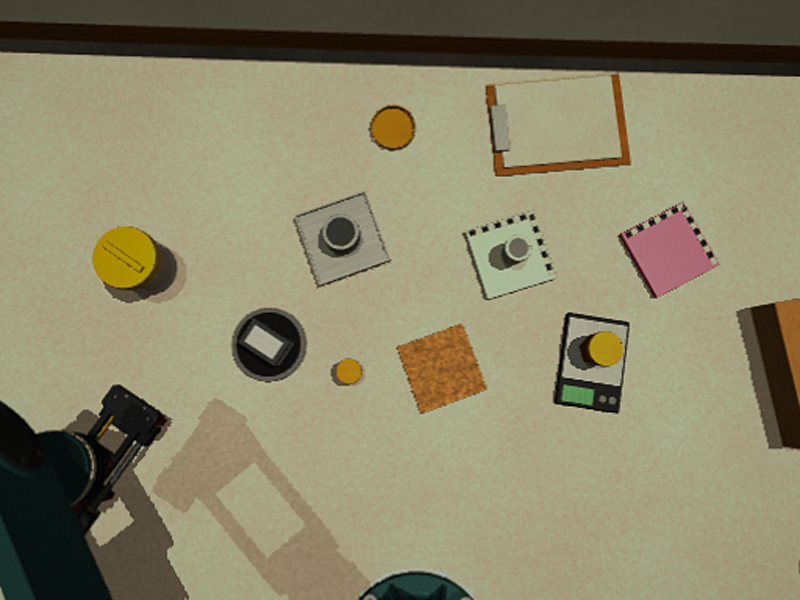

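View pics/orthoF.png

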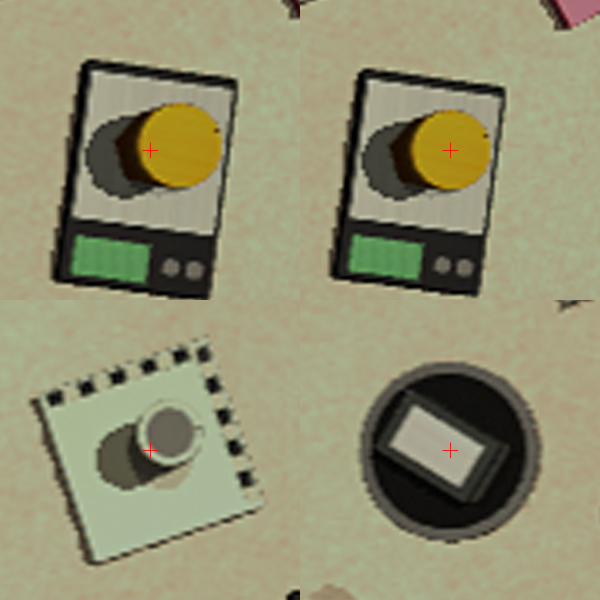

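View pics/sideF.png

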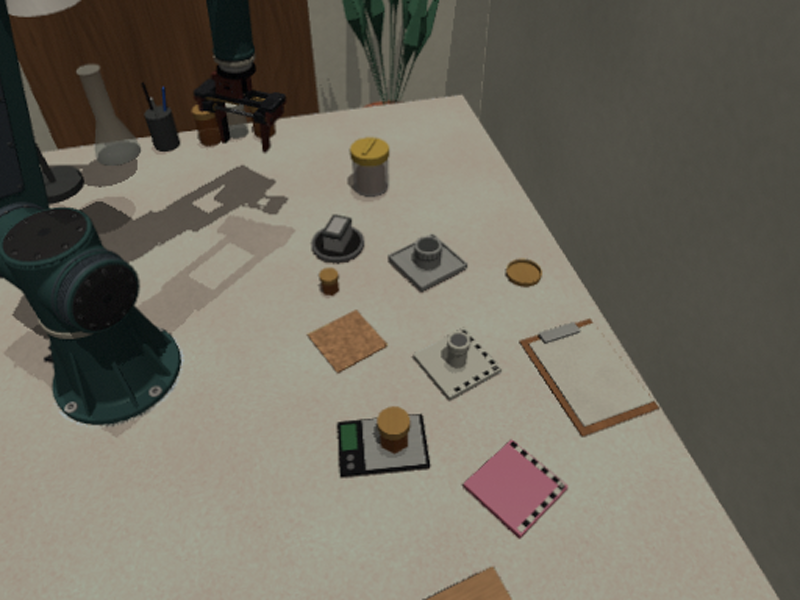

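```bash
python3 -c "
from plant import arm
arm.job_done();print(arm.get_obs()['clock'])"
```

```text
the job is handed in; nothing more can be done
the job is handed in; nothing more can be done
```

All four containers now stand upright on their stations, and I handed the job in at about 64 s of the 134 s allowed. I first parked the oblong tin on the cork mat. Then I moved the hex jar to the scale, parked the tub on bare bench, and placed the round tin, the tub and the oblong tin in turn.

Final overhead and side pictures, with the arm clear and touching nothing:

| Container | Station | Offset from centre |
|---|---|---|
| Hex jar | Scale pan | about 3 mm |
| Round tin | Steel tray | about 1 mm |
| White tub | Checkered photo plate | about 1.5 mm |
| Oblong tin | Round stand | about 1–3 mm |

The big yellow-lidded jar and the small look-alike jar measured within about 1 mm of where they started.

**Checks that failed or disagreed:**
- **Camera mismatch:** the top and wrist cameras differed by 1–4 mm, so I used values between them.
- **Trace errors:** the trace sometimes returned the pink plate, the small jar or another wrong object. I discarded those.
- **Tool tilt:** the tool drifted off vertical, up to about 4.8° while empty and about 3.4° while carrying. The tub and oblong tin were carried and set down at about 3°.
- **Hardest contact:** setting down the oblong tin peaked at about 23 N at the wrist.

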